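Load the drawer incubator and start it with its unmarked interlock switch

ROBOT

A 6-joint arm with a two-finger parallel gripper is mounted at the origin on a cart in front of the work surface, level with it; the furniture and walls round the work are solid. World frame = base frame: x ahead of the robot, y to its left, z up, the work surface at z = 0. Lengths are in m, angles in rad, forces in N, time in s.
With the tool pointing down it reaches from about 0.425 to 0.95 m from the base axis. Payload 3.5 kg.
Tool frame: the origin (TCP) lies between the finger pads; the fingertips stand 14 mm ahead of it and the grasp point (between the pads) lies 5 mm behind it; z points along the fingers, y is the line along which they close (so a half turn about z gives the same grasp; the last joint's range is limited). The gripper opens to 85 mm and grips with 20 to 120 N. Pads are 22 mm wide; open, the fingers measure 114 mm over their backs; the gripper's body (76 mm by 85 mm) begins 54 mm behind the grasp point. The pads swing forward as they close: fully open they stand 13 mm farther back than shut.
Start: joints at [1.151, 0.286, 1.577, -0, 1.279, -0.15], TCP at [0.18, 0.651, 0.245] pointing down, gripper open.
Joint ranges: [-2.77, 2.77], [-0.9, 2.22], [0.21, 2.48], [-1.53, 4.67], [0.24, 2.81], [-2.84, 2.84]. Speed limits (rad/s): [2.79, 2.79, 3.14, 3.14, 3.14, 3.14].

INTERFACE

Orientations are given as a unit quaternion [x, y, z, w].
In Python, from plant import * gives the robot as it stands.
- The arm moves only by the tool step_arm, never from a script. Its argument "commands" is a list of rows, each an object of numbers: "gripper": the gripper's target within -1 to 1 (shut at 1, half-way at 0, fully open at -1); "x", "y", "z": the shift along the tool's x, y, z in mm; "spin": the turn about the tool's z in degrees. A call has exactly 10 rows; each row shifts and turns the commanded pose from where the row before left it, along the tool's axes as they then stand; what a row does not reach is not made up. A row lasts 1/10 s, in which the tool goes at most 50 mm and 8.59 degrees, less where a joint would pass 70% of its speed; a pose out of reach is approached as far as the arm can. A call with a gripper value outside its range is refused whole. The fingers move at their own pace and stop on an object; "force" is the grip in N (left out, the last holds). Time passes only in rows, so rows that do not move let the fingers close, or fill a call up. It gives the time, the measured TCP pose, the force, the opening and the grip force at its end, in the units of the state.
- get_state(): the state, without advancing time (a new reading comes with each control period).
- read_camera(name): name is "scene" or "top" or "wrist"; returns a dict with "color" (480x640x3 uint8, red, green, blue), "z_map" (480x640 float32, m along the optical axis (not along the pixel's ray), 0 where there is no reading), "fx", "fy", "cx", "cy" (pixels), "eye" and "attitude" of the camera in the world; the wrist camera has in their place "mount" (4x4, takes a point from camera to tool coordinates, whose origin is the TCP and whose axes are the flange's). Camera axes: x right, y up, looking along -z (the intrinsics and any distortion apply to the point x, -y, -z); pixel columns grow to the right and rows downward; lengths in m; the calibration is good to about 2 mm. A picture is of the moment at which its call begins: read the wrist's pose just before it.
- sign_off(): hands the job in; it is judged then, once.
The state is a dict: "time": time; "qpos": joint angles; "dq": joint speeds; "joint_efforts": joint torques, N m; "eef_pos": TCP position; "tcp_rot": TCP orientation; "contact_force": force on the tool from outside, world axes, zero at the start; "wrist_torque": the same for the moment, N m; "opening": opening from 0.0 (shut) to 1.0 (fully open); "finger_force": force on a finger pad.
Only numpy, scipy, OpenCV 4.12 (cv2) and the standard library are available. Lean on these libraries where they do the work, as an engineer would, in place of code of your own. Each camera call takes 0.05 s, during which the arm holds its last target. There are 200 camera calls.

TASK

Put every sample vial that stands on the bench upright into the tray of the small incubator's drawer, shut the drawer fully and set the incubator running. Its slotted mode switch runs the incubator and bolts the drawer at one end of its quarter turn and frees it at the other, but the switch is unmarked, so only a gentle pull on the drawer tells which; turn the switch with the flat screwdriver, never with the fingers, and never wrench at a bolted drawer. Finish with the loaded drawer shut and bolted, give its pull a gentle tug to prove that the bolt holds it, and stand the screwdriver back in its stand.

Things in the scene. Friction and masses are not known exactly. Their poses are not given: they have to be found in the camera images.
- incubator: white bench incubator, 92 mm high, fixed. Origin at bench height in the plane of the housing's front, in the middle of the tray's width; x runs from the front into the housing (150 mm deep), y to the left, z up. Housing from y = -152 to +70 mm, right of y = -106 mm a console with a display. The drawer's white front panel covers x = -12 to 0 when shut
- pull (a point): middle of the drawer's pull, moving with the drawer, axes parallel to the incubator's: a steel bar of 10 mm diameter along y, straight for 30 mm to either side, 68 mm above the bench; from the bar's axis to the panel behind it are 32 mm. It can be gripped from above
- drawer: the drawer. Its origin coincides with the incubator's when shut and moves along the incubator's -x, toward the robot, as it opens: 108 mm at most. About 1.5 N of friction; stays where it is left. Bolted, it gives 1 to 4 mm and then stops hard; whether it is bolted cannot be seen. If the switch was turned to the bolting end while the drawer was open, the bolt stops it from closing
- tray (a point): middle of the inner floor of the drawer's steel tray, 14 mm above the bench, axes as the incubator's. Inside 104 x 104 mm, walls 13 mm high, in front the drawer panel, 75 mm above the floor; crossed ribs 2 mm thick, 8 mm high make four cells, centres at x, y = +-26 mm. Beside its right wall a latch stud at y = -77 mm, 56 mm above the floor. Shut, the housing's top is 70 mm above the floor
- switch: round red face of the mode switch on top of the incubator at its x = 55, y = -77 mm, in a black collar 26 mm wide inside, 48 mm outside, 102 mm high. Origin in the middle of the face, 100 mm high; its x along the slot (5 mm wide, 6 mm deep). x lies along the incubator's +x at one end, its +y at the other; from the middle a detent (0.04 N m) snaps it to an end, also in the first 0.5 s of a run
- screwdriver: flat screwdriver, 183 mm long, about 90 g, upright in its stand, blade down. Origin at the blade's tip, z up the shaft; blade 10 mm wide along x, 2 mm thick; shaft 7 mm thick; 86 to 97 mm above the tip a round black collar 25 mm wide; from there to 176 mm an orange handle of rounded square section, 23 mm wide, flats facing x and y
- stand: screwdriver stand, 0.8 kg, loose on the bench (it may get shifted): an upright blue tube, 33 mm outside and 16 mm inside diameter, its top 100 mm high, on a dark steel foot 84 x 84 mm, 10 mm thick. Origin at bench height under the tube's axis. In place the screwdriver's shaft hangs in the tube, its collar resting on the rim, its tip 14 mm above the bench
- vial_0: sample vial with a white cap, 23 mm in diameter, 52 mm high (solid to the touch up to 45 mm), 25 g, standing on the bench left of the incubator; origin at the middle of its bottom, z up. From 2 to 4 of the four vials are there
- vial_1: sample vial with a blue cap, 23 mm in diameter, 52 mm high (solid to the touch up to 45 mm), 25 g, standing on the bench left of the incubator; origin at the middle of its bottom, z up. From 2 to 4 of the four vials are there
- vial_2: sample vial with a white cap, 23 mm in diameter, 52 mm high (solid to the touch up to 45 mm), 25 g, standing on the bench left of the incubator; origin at the middle of its bottom, z up. From 2 to 4 of the four vials are there
- vial_3: sample vial with a red cap, 23 mm in diameter, 52 mm high (solid to the touch up to 45 mm), 25 g, standing on the bench left of the incubator; origin at the middle of its bottom, z up. From 2 to 4 of the four vials are there
- masking_tape: roll of masking tape, 96 mm wide, 25 mm high, a bystander
- electrical_tape: roll of black tape, 59 mm wide, 19 mm high, a bystander
- tube_cutter: yellow tube cutter, 75 mm long, 14 mm high, a bystander

How it is judged:
By the outcome, as a careful person would: the job done as asked, in the order asked, and still so for the second after the job is handed in, with the robot touching nothing.
Of vial_0, vial_1, vial_2, vial_3 only 2 to 4 are there at a start; the rules pass over those that are not, and their reading is None.
At some moment in a run one of stand may be knocked a few centimetres aside while the robot is not near it.
It also fails if it takes over 210 s, if anything falls off the work surface, if the arm or the gripper's body presses on something with over 40 N, if the wrist force passes 120 N, or if a joint passes its speed limit or range.

## Working session

There is one attempt and no reset: what is moved stays moved. The work goes in short steps, Python scripts to look and compute and a tool call to move; the robot and the scene stay as the last step left them, time stands still between calls to the robot, and variables do not carry over. Pictures are saved under pics/ and viewed, at most 14 in all, crops included, and the job is handed in when it is done.

Besides the shell and the picture viewer there is one more tool, called after "Call:" as name(argument=value, ...), one argument or row to a line, values as JSON. step_arm: Moves the arm, as the interface text tells. Its arguments: {"type":"object","properties":{"commands":{"type":"array"},"force":{"type":"number"}},"required":["commands"]}

```bash
ls; mkdir -p pics; cat > h.py <<'E'
from plant import *
import numpy as np, cv2
from scipy.spatial.transform import Rotation as R
def cam(n):
    s=get_state(); c=read_camera(n)
    if n=="wrist":
        T=np.eye(4); T[:3,:3]=R.from_quat(s["tcp_rot"]).as_matrix(); T[:3,3]=s["eef_pos"]
        M=T@np.array(c["mount"]); c["Rm"]=M[:3,:3]; c["o"]=M[:3,3]
    else:
        a=np.array(c["attitude"]); c["Rm"]=a if a.shape==(3,3) else R.from_quat(a).as_matrix(); c["o"]=np.array(c["eye"])
    return c
def ray(c,u,v): return c["Rm"]@np.array([(u-c["cx"])/c["fx"],-(v-c["cy"])/c["fy"],-1.])
def onz(c,u,v,z):
    d=ray(c,u,v); return c["o"]+d*(z-c["o"][2])/d[2]
def pts(c):
    v,u=np.mgrid[0:480,0:640]; z=c["z_map"]
    d=np.stack([(u-c["cx"])/c["fx"],-(v-c["cy"])/c["fy"],-np.ones_like(z)],-1)*z[...,None]
    return d@c["Rm"].T+c["o"]
def save(c,f): cv2.imwrite("pics/"+f,c["color"][...,::-1])
E
python3 - <<'E'
from h import *
for n in ("scene","top"):
    c=cam(n); save(c,n+"0.png"); print(n,c["fx"],c["fy"],c["cx"],c["cy"],c["o"],c["Rm"].round(3).tolist(),[k for k in c])
print(get_state())
E
```

```text
pics
scene 459.0625139028471 459.0625139028471 312.701116658396 239.1396772486369 [0.17073306 0.5434764  0.66066471] [[-0.858, 0.339, -0.385], [-0.513, -0.589, 0.625], [-0.015, 0.734, 0.679]] ['color', 'z_map', 'fx', 'fy', 'cx', 'cy', 'eye', 'attitude', 'Rm', 'o']
top 538.6965553386174 538.6965553386174 326.571123553917 239.27171330806584 [0.30601088 0.03181948 1.34463278] [[-0.007, 0.984, -0.18], [-1.0, -0.003, 0.025], [0.024, 0.18, 0.983]] ['color', 'z_map', 'fx', 'fy', 'cx', 'cy', 'eye', 'attitude', 'Rm', 'o']
{'time': 0.1, 'qpos': array([ 1.15100722e+00,  2.87107064e-01,  1.57804429e+00, -3.32147064e-05,
        1.27860493e+00, -1.49971193e-01]), 'dq': array([ 0.00048344, -0.00173033, -0.00335664,  0.0009957 , -0.00012503,
        0.00075996]), 'joint_efforts': array([ 1.15856783e-03, -4.07296515e+01, -2.93700278e+01, -1.27693424e-04,
        3.48919879e-03, -3.04484075e-06]), 'eef_pos': array([0.17964968, 0.65006127, 0.24405806]), 'tcp_rot': array([ 1.34495260e-01,  9.90913646e-01, -1.04268263e-03, -2.88778936e-04]), 'contact_force': array([-0.45069721,  0.28280661,  0.46517722]), 'wrist_torque': array([-0.00931605,  0.000163  ,  0.0255498 ]), 'finger_force': 0.0, 'opening': 1.0039321147754166}
```

View pics/top0.png

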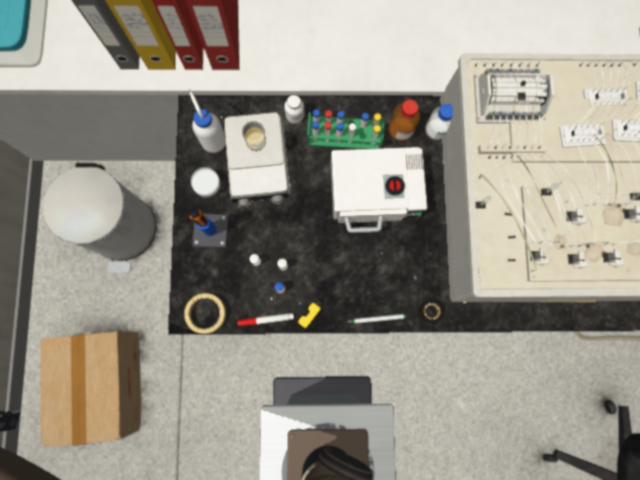

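View pics/scene0.png

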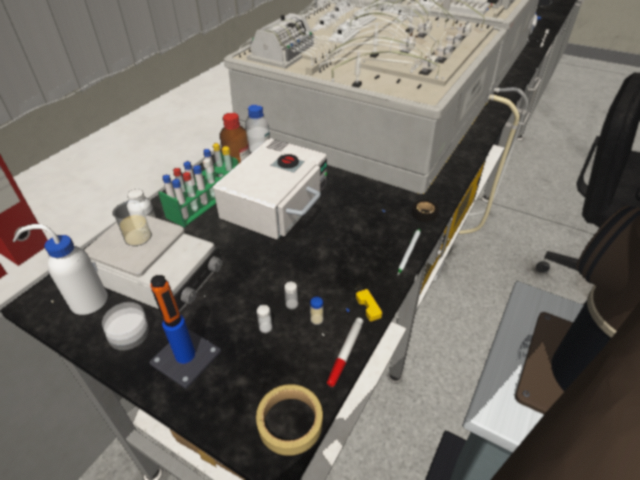

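The pictures show two white-capped vials at top (255,260) and (283,264), and a blue one at (280,288). There is no red one. The stand is at (209,228), the incubator's switch at (395,185) with the slot roughly front-to-back, and the drawer's pull at (364,225).

```bash
python3 - <<'E'
from h import *
c=cam("top"); P=pts(c)
for n,u,v,z in [("vw1",255,260,.05),("vw2",283,264,.05),("vb",280,288,.05),("stand foot",209,230,.01),("switch",395,185,.1)]:
    print(n,onz(c,u,v,z).round(4),P[v,u].round(4))
# footprint: incubator top
m=((abs(P[...,2]-.092)<.006)&(P[...,0]>.45)&(P[...,1]<.02)&(P[...,1]>-.3)).astype(np.uint8)
m=cv2.morphologyEx(m,cv2.MORPH_OPEN,np.ones((3,3)))
n,l,s,ce=cv2.connectedComponentsWithStats(m); i=1+s[1:,4].argmax(); print(s[i])
q=P[l==i][:,:2].astype(np.float32); print(cv2.minAreaRect(q), q.min(0),q.max(0))
print(cv2.boxPoints(cv2.minAreaRect(q)))
m=(P[...,2]>.055)&(P[...,2]<.08)&(P[...,0]>.4)&(P[...,1]<.0)&(P[...,1]>-.25)&(P[...,0]<.56)
q=P[m]; print("bar?",len(q),q.min(0),q.max(0),q.mean(0))
E
```

```text
vw1 [0.493  0.1723 0.05  ] [0.493  0.1723 0.0502]
vw2 [0.483  0.1046 0.05  ] [0.4826 0.1045 0.053 ]
vb [0.425  0.1114 0.05  ] [0.4246 0.1111 0.0541]
stand foot [0.5754 0.2932 0.01  ] [0.5632 0.2813 0.0707]
switch [ 0.6664 -0.1654  0.1   ] [ 0.6687 -0.1666  0.0919]
[ 332  148   95   66 5052]
((0.6799553632736206, -0.12752893567085266), (0.16207967698574066, 0.2220500409603119), 2.3030974864959717) [ 0.5991289  -0.24095704] [ 0.7638521  -0.01479044]
[[ 0.5945193  -0.01985025]
 [ 0.6034426  -0.24172091]
 [ 0.7653914  -0.23520762]
 [ 0.7564681  -0.01333696]]
bar? 19 [ 0.55791867 -0.12048822  0.0647955 ] [ 0.5599145  -0.05505587  0.07469955] [ 0.55931609 -0.08205151  0.07036798]
```

```bash
cat >> h.py <<'E'
O=np.array([.6093,-.0893]); A=np.radians(2.3)
def inc(x,y): return O+[x*np.cos(A)-y*np.sin(A), x*np.sin(A)+y*np.cos(A)]
def toinc(p):
    d=np.array(p[:2])-O; return np.array([d[0]*np.cos(A)+d[1]*np.sin(A), -d[0]*np.sin(A)+d[1]*np.cos(A)])
def go(goal,psi=None):
    "spin first (deg), then shifts along tool x,y,z in mm"
    s=get_state(); M=R.from_quat(s["tcp_rot"]).as_matrix(); p0=np.degrees(np.arctan2(M[1,1],M[0,1]))
    if psi is None: psi=p0
    sp=(p0-psi+180)%360-180; a=np.radians(psi)
    d=(np.array(goal)-s["eef_pos"])*1000
    print("t%.1f"%s["time"],"psi %.2f"%p0,"at",s["eef_pos"].round(4),"spin %.1f"%sp,"x %.1f y %.1f z %.1f"%(-np.sin(a)*d[0]+np.cos(a)*d[1],np.cos(a)*d[0]+np.sin(a)*d[1],-d[2]),"tilt z",M[:,2].round(4))
E
python3 - <<'E'
from h import *
c=read_camera("wrist"); print(np.round(c["mount"],3).tolist(),c["fx"],c["cx"],c["cy"])
go([.53,-.10,.32],2.3)
E
```

```text
[[0.001, 0.961, 0.276, 0.069], [1.0, -0.001, 0.0, 0.0], [0.001, 0.276, -0.961, -0.128], [0.0, 0.0, 0.0, 1.0]] 412.8394981616399 313.93325320758305 239.2409272335828
t0.2 psi 74.54 at [0.1797 0.6502 0.2444] spin 72.2 x -763.7 y 319.9 z -75.6 tilt z [-6.0e-04 -1.4e-03 -1.0e+00]
```

Call:
step_arm(
  commands=[
    {"spin":8},
    {"spin":8},
    {"spin":8},
    {"spin":8},
    {"spin":8},
    {"spin":8},
    {"spin":8},
    {"spin":8},
    {"spin":8.2},
    {},
  ],
)

```text
invalid input
```

Call:
step_arm(
  commands=[
    {"x":-36,"y":18.5,"z":-4},
    {"x":-36,"y":18.5,"z":-4},
    {"x":-36,"y":18.5,"z":-4},
    {"x":-36,"y":18.5,"z":-4},
    {"x":-36,"y":18.5,"z":-4},
    {"x":-36,"y":18.5,"z":-4},
    {"x":-36,"y":18.5,"z":-4},
    {"x":-36,"y":18.5,"z":-4},
    {"x":-36,"y":18.5,"z":-4},
    {"x":-36,"y":18.5,"z":-4},
  ],
)

```text
invalid input
```

Call:
step_arm(
  commands=[
    {"x":-36,"y":18.5,"z":-4},
    {"x":-36,"y":18.5,"z":-4},
    {"x":-36,"y":18.5,"z":-4},
    {"x":-36,"y":18.5,"z":-4},
    {},
    {},
    {},
    {},
    {},
    {},
  ],
)

```text
invalid input
```

```bash
python3 - <<'E'
from h import *
go([.53,-.12,.32],2.3)
c=cam("wrist"); save(c,"w1.png"); P=pts(c)
m=((P[...,2]>.02)&(P[...,2]<.065)&(P[...,0]<.56)&(P[...,1]>.03)).astype(np.uint8)
n,l,s,ce=cv2.connectedComponentsWithStats(m)
for i in range(1,n):
    if s[i,4]>80: 
        q=P[l==i]; top=q[q[:,2]>.046]
        print(s[i],q.min(0).round(4),q.max(0).round(4),"top",len(top),top.mean(0).round(4) if len(top) else "", ((top.max(0)+top.min(0))/2).round(4) if len(top) else "", c["color"][l==i].mean(0))
E
```

```text
t0.2 psi 74.54 at [0.1797 0.6502 0.2444] spin 72.2 x -783.7 y 319.1 z -75.6 tilt z [-6.0e-04 -1.4e-03 -1.0e+00]
[ 72 467  13  13 133] [0.3834 0.3254 0.0201] [0.3986 0.3419 0.026 ] top 0   [173.78947368 159.33834586 123.15037594]
```

View pics/w1.png

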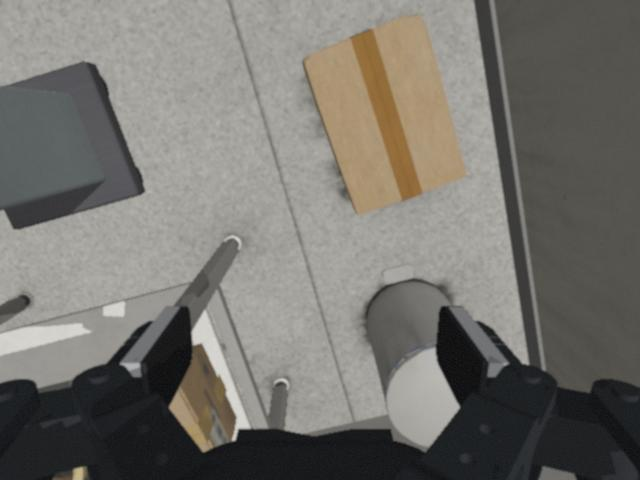

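The move was refused, probably because every row needs all keys. That picture only shows the floor and the gripper at the start pose.

Call:
step_arm(
  commands=[
    {"gripper":-1,"x":0,"y":0,"z":0,"spin":8},
    {"gripper":-1,"x":0,"y":0,"z":0,"spin":8},
    {"gripper":-1,"x":0,"y":0,"z":0,"spin":8},
    {"gripper":-1,"x":0,"y":0,"z":0,"spin":8},
    {"gripper":-1,"x":0,"y":0,"z":0,"spin":8},
    {"gripper":-1,"x":0,"y":0,"z":0,"spin":8},
    {"gripper":-1,"x":0,"y":0,"z":0,"spin":8},
    {"gripper":-1,"x":0,"y":0,"z":0,"spin":8},
    {"gripper":-1,"x":0,"y":0,"z":0,"spin":8.2},
    {"gripper":-1,"x":0,"y":0,"z":0,"spin":0},
  ],
)

```text
time: 1.25
eef_pos: [0.1798, 0.6505, 0.2451]
tcp_rot: [0.692, 0.721, -0.0, 0.0]
contact_force: [0.3, 0.5, 0.8]
opening: 0.996
finger_force: 0.0
```

Call:
step_arm(
  commands=[
    {"gripper":-1,"x":-36,"y":18.5,"z":-4,"spin":0},
    {"gripper":-1,"x":-36,"y":18.5,"z":-4,"spin":0},
    {"gripper":-1,"x":-36,"y":18.5,"z":-4,"spin":0},
    {"gripper":-1,"x":-36,"y":18.5,"z":-4,"spin":0},
    {"gripper":-1,"x":-36,"y":18.5,"z":-4,"spin":0},
    {"gripper":-1,"x":-36,"y":18.5,"z":-4,"spin":0},
    {"gripper":-1,"x":-36,"y":18.5,"z":-4,"spin":0},
    {"gripper":-1,"x":-36,"y":18.5,"z":-4,"spin":0},
    {"gripper":-1,"x":-36,"y":18.5,"z":-4,"spin":0},
    {"gripper":-1,"x":-36,"y":18.5,"z":-4,"spin":0},
  ],
)

```text
time: 2.25
eef_pos: [0.3799, 0.297, 0.2857]
tcp_rot: [0.691, 0.723, 0.0, 0.0]
contact_force: [0.5, 0.6, 0.4]
opening: 1.001
finger_force: 0.0
```

Call:
step_arm(
  commands=[
    {"gripper":-1,"x":-36,"y":18.5,"z":-4,"spin":0},
    {"gripper":-1,"x":-36,"y":18.5,"z":-4,"spin":0},
    {"gripper":-1,"x":-36,"y":18.5,"z":-4,"spin":0},
    {"gripper":-1,"x":-36,"y":18.5,"z":-4,"spin":0},
    {"gripper":-1,"x":0,"y":0,"z":0,"spin":0},
    {"gripper":-1,"x":0,"y":0,"z":0,"spin":0},
    {"gripper":-1,"x":0,"y":0,"z":0,"spin":0},
    {"gripper":-1,"x":0,"y":0,"z":0,"spin":0},
    {"gripper":-1,"x":0,"y":0,"z":0,"spin":0},
    {"gripper":-1,"x":0,"y":0,"z":0,"spin":0},
  ],
)

```text
time: 3.25
eef_pos: [0.4589, 0.1583, 0.3013]
tcp_rot: [0.692, 0.722, -0.0, -0.0]
contact_force: [-0.5, 0.1, -0.5]
opening: 0.999
finger_force: 0.0
```

```bash
python3 - <<'E'
from h import *
go([.53,-.12,.32],2.3)
c=cam("wrist"); save(c,"w1.png"); P=pts(c)
m=((P[...,2]>.02)&(P[...,2]<.065)&(P[...,0]<.56)&(P[...,1]>.03)).astype(np.uint8)
n,l,s,ce=cv2.connectedComponentsWithStats(m)
for i in range(1,n):
    if s[i,4]>80: 
        q=P[l==i]; top=q[q[:,2]>.046]
        print(s[i],q.min(0).round(4),q.max(0).round(4),"top",len(top),top.mean(0).round(4) if len(top) else "", ((top.max(0)+top.min(0))/2).round(4) if len(top) else "", c["color"][l==i].mean(0))
E
```

```text
t3.2 psi 2.44 at [0.4589 0.1583 0.3013] spin 0.1 x -280.9 y 59.9 z -18.7 tilt z [-0.  0. -1.]
[ 169    0  106   96 2716] [0.3234 0.2468 0.02  ] [0.4179 0.3278 0.0273] top 0   [198.07621502 182.97643594 144.85272459]
[344 167  27  28 550] [0.4885 0.1645 0.0203] [0.5104 0.1863 0.054 ] top 427 [0.4997 0.1752 0.0514] [0.4999 0.175  0.0501] [207.80727273 206.32909091 201.31454545]
[272 224  25  30 567] [0.421  0.1038 0.0203] [0.4432 0.1259 0.0537] top 393 [0.4318 0.115  0.0513] [0.4317 0.1144 0.0499] [ 96.27336861 124.61728395 165.15167549]
[329 233  24  30 575] [0.4772 0.0971 0.02  ] [0.4995 0.1194 0.0537] top 385 [0.4884 0.1085 0.0515] [0.4885 0.1078 0.0499] [197.65565217 196.20521739 191.12173913]
```

Call:
step_arm(
  commands=[
    {"gripper":-1,"x":-37,"y":13,"z":-2,"spin":0},
    {"gripper":-1,"x":-37,"y":13,"z":-2,"spin":0},
    {"gripper":-1,"x":-37,"y":13,"z":-2,"spin":0},
    {"gripper":-1,"x":-37,"y":13,"z":-2,"spin":0},
    {"gripper":-1,"x":-37,"y":13,"z":-2,"spin":0},
    {"gripper":-1,"x":-37,"y":13,"z":-2,"spin":0},
    {"gripper":-1,"x":-37,"y":13,"z":-2,"spin":0},
    {"gripper":-1,"x":-37,"y":13,"z":-2,"spin":0},
    {"gripper":-1,"x":0,"y":0,"z":0,"spin":0},
    {"gripper":-1,"x":0,"y":0,"z":0,"spin":0},
  ],
)

```text
time: 4.3
eef_pos: [0.5753, -0.1343, 0.3168]
tcp_rot: [0.693, 0.721, -0.0, -0.001]
contact_force: [-0.5, 0.6, -0.2]
opening: 1.0
finger_force: 0.0
```

```bash
python3 - <<'E'
from h import *
go([.53,-.12,.32],2.3)
c=cam("wrist"); save(c,"w2.png"); P=pts(c)
m=((abs(P[...,2]-.092)<.004)).astype(np.uint8)
m=cv2.morphologyEx(m,cv2.MORPH_OPEN,np.ones((3,3)))
n,l,s,ce=cv2.connectedComponentsWithStats(m); i=1+s[1:,4].argmax(); print(s[i])
r=cv2.minAreaRect(P[l==i][:,:2].astype(np.float32)); print(r,cv2.boxPoints(r))
m=(P[...,2]>.060)&(P[...,2]<.078)&(P[...,0]>.4)&(P[...,1]<.0)&(P[...,1]>-.25)&(P[...,0]<.59)
q=P[m]; print("bar?",len(q),q.min(0),q.max(0),q.mean(0)); 
b=q[q[:,0]<q[:,0].min()+.012]; print(np.polyfit(b[:,1],b[:,0],1),b[:,1].min(),b[:,1].max(),b[:,0].mean())
hsv=cv2.cvtColor(c["color"],cv2.COLOR_RGB2HSV); red=((hsv[...,1]>150)&((hsv[...,0]<8)|(hsv[...,0]>172))&(P[...,2]>.07)&(P[...,2]<.13)).astype(np.uint8)
v,u=np.nonzero(red); print("red",len(u),u.mean(),v.mean(),onz(c,u.mean(),v.mean(),.1), u.min(),u.max(),v.min(),v.max())
x0,y0=int(u.mean()),int(v.mean())
cv2.imwrite("pics/sw.png",cv2.resize(c["color"][max(0,y0-40):y0+40,x0-50:x0+50,::-1],None,fx=5,fy=5))
E
```

```text
t4.3 psi 2.28 at [ 0.5753 -0.1343  0.3168] spin -0.0 x 16.1 y -44.6 z -3.2 tilt z [-9.e-04  8.e-04 -1.e+00]
[  349    66   201   252 41352]
((0.6868590712547302, -0.12766419351100922), (0.15583033859729767, 0.22106026113033295), 1.8228992223739624) [[ 0.6054673  -0.0196685 ]
 [ 0.61249936 -0.24061687]
 [ 0.7682508  -0.23565988]
 [ 0.7612188  -0.01471151]]
bar? 1463 [ 0.56148421 -0.13522625  0.06683092] [ 0.58982687 -0.04578395  0.07497405] [ 0.57161837 -0.08869657  0.0716152 ]
[-0.01858387  0.56568573] -0.13261358444687363 -0.0496726552491029 0.5673416167506647
red 1356 541.1504424778761 219.46902654867256 [ 0.77090759 -0.13793419  0.1       ] 405 639 41 319
```

View pics/w2.png

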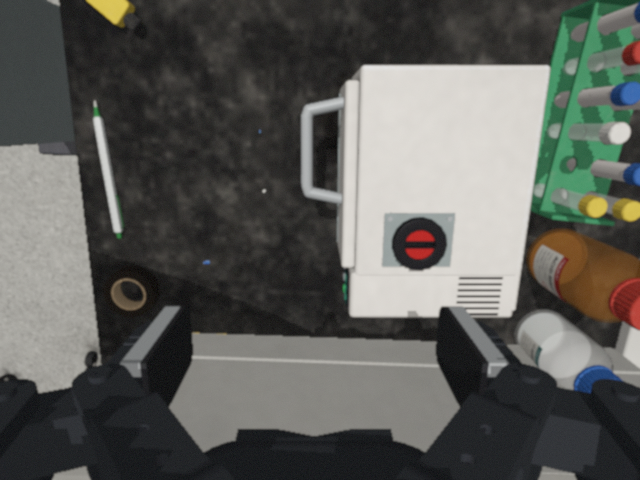

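The switch sits at about (420,244), with its slot along the image horizontal, which is the incubator's x. The pull bar is at column 308, rows 110–195, and the drawer is shut.

```bash
cat >> h.py <<'E'
def switch(c,P=None):
    hsv=cv2.cvtColor(c["color"],cv2.COLOR_RGB2HSV); P=pts(c)
    m=((hsv[...,1]>140)&((hsv[...,0]<9)|(hsv[...,0]>171))&(abs(P[...,0]-.667)<.03)&(abs(P[...,1]+.165)<.03)).astype(np.uint8)
    v,u=np.nonzero(m); h=cv2.convexHull(np.stack([u,v],1).astype(np.int32)); e=cv2.fitEllipse(h)
    # slot direction: dark pixels inside hull
    hm=np.zeros(m.shape,np.uint8); cv2.fillConvexPoly(hm,h,1); v,u=np.nonzero(hm&~m&1)
    p=np.array([onz(c,a,b,.1)[:2] for a,b in zip(u,v)]); w,V=np.linalg.eigh(np.cov(p.T)); d=V[:,1]
    print("ellipse",e,"slot",len(u),"sd mm",(np.sqrt(w)*1e3).round(1),"slot ang %.1f"%(np.degrees(np.arctan2(d[1],d[0]))%180))
    return onz(c,*e[0],.1)
E
python3 - <<'E'
from h import *
c=cam("wrist"); p=switch(c); P=pts(c); print(p, P[244,412],P[240,420])
print("bar pts",[P[r,305:313,:][np.argmax(P[r,305:313,2])].round(4).tolist() for r in (120,150,180)])
print("panel/housing profile row 150:",[(u,P[150,u].round(4).tolist()) for u in range(336,368,4)])
E
```

```text
ellipse ((419.3707275390625, 245.3483428955078), (29.430633544921875, 31.678264617919922), 54.31625747680664) slot 188 sd mm [2.9 7.7] slot ang 2.3
[ 0.66905892 -0.16429344  0.1       ] [ 0.66398873 -0.16499305  0.09425695] [ 0.66919323 -0.15955766  0.09953104]
bar pts [[0.5684, -0.0632, 0.0732], [0.5676, -0.0886, 0.0735], [0.5677, -0.1151, 0.0735]]
panel/housing profile row 150: [(336, [0.5971, -0.0922, 0.0015]), (340, [0.5989, -0.0896, 0.0399]), (344, [0.5992, -0.0864, 0.0878]), (348, [0.6025, -0.0862, 0.089]), (352, [0.6058, -0.086, 0.089]), (356, [0.6093, -0.0859, 0.0886]), (360, [0.6124, -0.0856, 0.0905]), (364, [0.6155, -0.0854, 0.0926])]
```

Call:
step_arm(
  commands=[
    {"gripper":0.44,"x":22,"y":-3,"z":0,"spin":0},
    {"gripper":0.44,"x":22,"y":-3,"z":0,"spin":0},
    {"gripper":0.44,"x":0,"y":0,"z":25,"spin":0},
    {"gripper":0.44,"x":0,"y":0,"z":30,"spin":0},
    {"gripper":0.44,"x":0,"y":0,"z":30,"spin":0},
    {"gripper":0.44,"x":0,"y":0,"z":30,"spin":0},
    {"gripper":0.44,"x":0,"y":0,"z":30,"spin":0},
    {"gripper":0.44,"x":0,"y":0,"z":30,"spin":0},
    {"gripper":0.44,"x":0,"y":0,"z":10,"spin":0},
    {"gripper":0.44,"x":0,"y":0,"z":0,"spin":0},
  ],
  force=20,
)

```text
time: 5.4
eef_pos: [0.5662, -0.0888, 0.1308]
tcp_rot: [0.692, 0.722, -0.001, -0.002]
contact_force: [1.1, 0.3, -0.5]
opening: 0.278
finger_force: 0.0
```

```bash
sed -i 's/^O=np.*/O=np.array([.6113,-.0892]); A=np.radians(2.0)/' h.py; python3 - <<'E'
from h import *
g=inc(-.044,0); go([*g,.063],2.0); print(get_state()["opening"])
E
```

```text
t5.4 psi 2.43 at [ 0.5662 -0.0888  0.1308] spin 0.4 x -2.0 y 1.1 z 67.8 tilt z [-0.0035  0.0013 -1.    ]
0.2783632752334319
```

Call:
step_arm(
  commands=[
    {"gripper":0.44,"x":-2,"y":1,"z":15,"spin":0.4},
    {"gripper":0.44,"x":0,"y":0,"z":15,"spin":0},
    {"gripper":0.44,"x":0,"y":0,"z":15,"spin":0},
    {"gripper":0.44,"x":0,"y":0,"z":12,"spin":0},
    {"gripper":0.44,"x":0,"y":0,"z":8,"spin":0},
    {"gripper":0.44,"x":0,"y":0,"z":2,"spin":0},
    {"gripper":1,"x":0,"y":0,"z":0,"spin":0},
    {"gripper":1,"x":0,"y":0,"z":0,"spin":0},
    {"gripper":1,"x":0,"y":0,"z":0,"spin":0},
    {"gripper":1,"x":0,"y":0,"z":0,"spin":0},
  ],
  force=20,
)

```text
time: 6.4
eef_pos: [0.5667, -0.0921, 0.0647]
tcp_rot: [0.695, 0.719, -0.002, -0.002]
contact_force: [-5.2, -1.6, -1.2]
opening: 0.106
finger_force: 20.6
```

Call:
step_arm(
  commands=[
    {"gripper":1,"x":0,"y":-1,"z":0,"spin":0},
    {"gripper":1,"x":0,"y":-1,"z":0,"spin":0},
    {"gripper":1,"x":0,"y":-1,"z":0,"spin":0},
    {"gripper":1,"x":0,"y":-1,"z":0,"spin":0},
    {"gripper":1,"x":0,"y":-1,"z":0,"spin":0},
    {"gripper":1,"x":0,"y":0,"z":0,"spin":0},
    {"gripper":1,"x":0,"y":0,"z":0,"spin":0},
    {"gripper":1,"x":0,"y":0,"z":0,"spin":0},
    {"gripper":1,"x":0,"y":0,"z":0,"spin":0},
    {"gripper":1,"x":0,"y":0,"z":0,"spin":0},
  ],
)

```text
time: 7.4
eef_pos: [0.5632, -0.0923, 0.0648]
tcp_rot: [0.695, 0.719, -0.0, -0.0]
contact_force: [1.0, -1.5, -11.9]
opening: 0.104
finger_force: 19.8
```

Call:
step_arm(
  commands=[
    {"gripper":1,"x":0,"y":-1,"z":0,"spin":0},
    {"gripper":1,"x":0,"y":-1,"z":0,"spin":0},
    {"gripper":1,"x":0,"y":-1,"z":0,"spin":0},
    {"gripper":1,"x":0,"y":-1,"z":0,"spin":0},
    {"gripper":1,"x":0,"y":0,"z":0,"spin":0},
    {"gripper":1,"x":0,"y":0,"z":0,"spin":0},
    {"gripper":1,"x":0,"y":0,"z":0,"spin":0},
    {"gripper":1,"x":0,"y":0,"z":0,"spin":0},
    {"gripper":1,"x":0,"y":0,"z":0,"spin":0},
    {"gripper":1,"x":0,"y":0,"z":0,"spin":0},
  ],
)

```text
time: 8.4
eef_pos: [0.5589, -0.0924, 0.0649]
tcp_rot: [0.695, 0.719, -0.0, -0.001]
contact_force: [-0.9, -3.2, -16.0]
opening: 0.107
finger_force: 19.5
```

The drawer followed by 7.8 mm at about 1 N, so it is free with the slot along the incubator's x. I'll open it.

Call:
step_arm(
  commands=[
    {"gripper":1,"x":0,"y":-5,"z":1,"spin":0},
    {"gripper":1,"x":0,"y":-10,"z":0,"spin":0},
    {"gripper":1,"x":0,"y":-10,"z":0,"spin":0},
    {"gripper":1,"x":0,"y":-10,"z":0,"spin":0},
    {"gripper":1,"x":0,"y":-10,"z":0,"spin":0},
    {"gripper":1,"x":0,"y":-10,"z":0,"spin":0},
    {"gripper":1,"x":0,"y":-10,"z":0,"spin":0},
    {"gripper":1,"x":0,"y":-10,"z":0,"spin":0},
    {"gripper":1,"x":0,"y":-10,"z":0,"spin":0},
    {"gripper":1,"x":0,"y":-8,"z":0,"spin":0},
  ],
)

```text
time: 9.4
eef_pos: [0.4661, -0.096, 0.0648]
tcp_rot: [0.695, 0.719, -0.0, 0.001]
contact_force: [2.3, -3.4, -11.5]
opening: 0.107
finger_force: 20.1
```

```bash
python3 - <<'E'
from h import *
s=get_state(); print(s["eef_pos"],s["contact_force"],s["wrist_torque"],s["qpos"])
E
```

```text
[ 0.46611357 -0.09602235  0.06478685] [  2.28694136  -3.43492884 -11.48942691] [-0.50422675 -0.29781733  0.08434885] [-4.16573161e-01  8.49096004e-02  2.17895364e+00 -5.94527604e-04
  8.76546661e-01 -4.50137566e-01]
```

Call:
step_arm(
  commands=[
    {"gripper":0.44,"x":0,"y":0,"z":0,"spin":0},
    {"gripper":0.44,"x":0,"y":0,"z":0,"spin":0},
    {"gripper":0.44,"x":0,"y":0,"z":0,"spin":0},
    {"gripper":0.44,"x":0,"y":0,"z":-20,"spin":0},
    {"gripper":0.44,"x":0,"y":0,"z":-40,"spin":0},
    {"gripper":0.44,"x":0,"y":0,"z":-45,"spin":0},
    {"gripper":0.44,"x":0,"y":0,"z":-45,"spin":0},
    {"gripper":0.44,"x":-25,"y":25,"z":-40,"spin":0},
    {"gripper":0.44,"x":-25,"y":25,"z":-25,"spin":0},
    {"gripper":0.44,"x":0,"y":0,"z":0,"spin":0},
  ],
)

```text
time: 10.4
eef_pos: [0.5211, -0.1455, 0.2837]
tcp_rot: [0.695, 0.719, 0.002, 0.006]
contact_force: [-0.3, -0.8, 0.3]
opening: 0.275
finger_force: 0.0
```

Call:
step_arm(
  commands=[
    {"gripper":0,"x":0,"y":0,"z":0,"spin":0},
    {"gripper":0,"x":0,"y":0,"z":0,"spin":0},
    {"gripper":0,"x":0,"y":0,"z":0,"spin":0},
    {"gripper":0,"x":0,"y":0,"z":0,"spin":0},
    {"gripper":0,"x":0,"y":0,"z":0,"spin":0},
    {"gripper":0,"x":0,"y":0,"z":0,"spin":0},
    {"gripper":0,"x":0,"y":0,"z":0,"spin":0},
    {"gripper":0,"x":0,"y":0,"z":0,"spin":0},
    {"gripper":0,"x":0,"y":0,"z":0,"spin":0},
    {"gripper":0,"x":0,"y":0,"z":0,"spin":0},
  ],
)

```text
time: 11.4
eef_pos: [0.5166, -0.1424, 0.2768]
tcp_rot: [0.695, 0.719, -0.0, 0.0]
contact_force: [-0.4, 0.2, 0.0]
opening: 0.5
finger_force: 0.0
```

```bash
python3 - <<'E'
from h import *
s=get_state(); print(s["eef_pos"],s["contact_force"],s["wrist_torque"])
c=cam("wrist"); save(c,"w3.png"); P=pts(c); 
I=np.stack([*((P[...,:2]-O)@np.array([[np.cos(A),-np.sin(A)],[np.sin(A),np.cos(A)]])).transpose(2,0,1),P[...,2]],-1); np.save("I.npy",I)
w=(abs(I[...,1])<.07)&(I[...,0]>-.16)&(I[...,0]<.01)
for z0,z1,n in [(.083,.093,"panel top"),(.025,.0295,"wall tops"),(.02,.0235,"rib"),(.012,.016,"floor")]:
    q=I[w&(I[...,2]>z0)&(I[...,2]<z1)]; print(n,len(q),np.percentile(q,[1,50,99],axis=0).round(4).tolist() if len(q) else "")
r=I[w&(I[...,2]>.018)&(I[...,2]<.024)]
print(np.histogram(r[:,0],np.arange(-.115,.0,.005)),np.histogram(r[:,1],np.arange(-.06,.06,.005)))
E
```

```text
[ 0.51663672 -0.14238142  0.27679149] [-0.37738318  0.19380242  0.00637904] [-0.01530647 -0.00867485 -0.0283197 ]
panel top 5745 [[-0.1144, -0.0684, 0.0854], [-0.0005, 0.0031, 0.0894], [0.0097, 0.0665, 0.0928]]
wall tops 2954 [[-0.1017, -0.0699, 0.0251], [-0.04, -0.0573, 0.0266], [0.0041, 0.0535, 0.0285]]
rib 695 [[-0.1026, -0.0532, 0.02], [-0.0503, -0.0013, 0.0214], [0.0016, 0.0618, 0.0234]]
floor 12306 [[-0.1019, -0.0524, 0.0121], [-0.0517, 0.0027, 0.0137], [0.0009, 0.0504, 0.0155]]
(array([  0,   0,  28,  26,  26,  24,  23,  20,  22,  17,  20,  18, 280,
        48,  16,  17,  16,  16,  15,  19,  15,  17]), array([-0.115, -0.11 , -0.105, -0.1  , -0.095, -0.09 , -0.085, -0.08 ,
       -0.075, -0.07 , -0.065, -0.06 , -0.055, -0.05 , -0.045, -0.04 ,
       -0.035, -0.03 , -0.025, -0.02 , -0.015, -0.01 , -0.005])) (array([  0, 141,  27,  23,  24,  20,  17,  22,  24,  25,  26, 251,  23,
        20,  29,  33,  29,  25,  25,  25,  24,  26,  45]), array([-6.00000000e-02, -5.50000000e-02, -5.00000000e-02, -4.50000000e-02,
       -4.00000000e-02, -3.50000000e-02, -3.00000000e-02, -2.50000000e-02,
       -2.00000000e-02, -1.50000000e-02, -1.00000000e-02, -5.00000000e-03,
       -2.77555756e-17,  5.00000000e-03,  1.00000000e-02,  1.50000000e-02,
        2.00000000e-02,  2.50000000e-02,  3.00000000e-02,  3.50000000e-02,
        4.00000000e-02,  4.50000000e-02,  5.00000000e-02,  5.50000000e-02]))
```

View pics/w3.png

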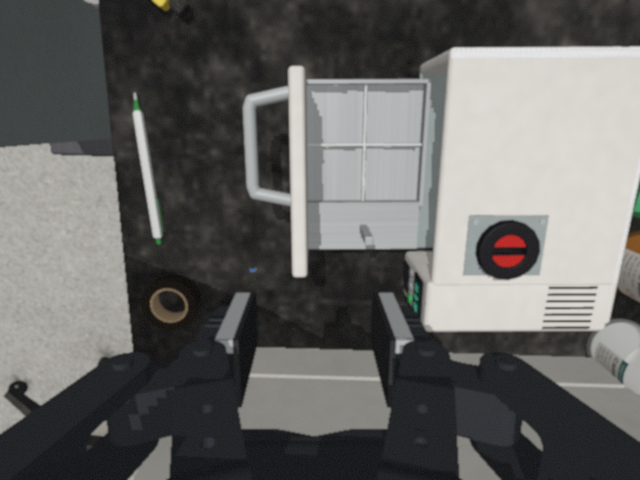

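The tray is open and empty: the ribs cross at about (364,145), which gives a tray middle of (-51,-1) mm in incubator axes. Next is white vial 2.

Call:
step_arm(
  commands=[
    {"gripper":0,"x":42,"y":-3,"z":0,"spin":0},
    {"gripper":0,"x":42,"y":-3,"z":0,"spin":0},
    {"gripper":0,"x":42,"y":-3,"z":0,"spin":0},
    {"gripper":0,"x":42,"y":-3,"z":0,"spin":0},
    {"gripper":0,"x":42,"y":-3,"z":0,"spin":0},
    {"gripper":0,"x":42,"y":-4,"z":0,"spin":0},
    {"gripper":0,"x":0,"y":0,"z":0,"spin":-8},
    {"gripper":0,"x":0,"y":0,"z":0,"spin":-8},
    {"gripper":0,"x":0,"y":0,"z":0,"spin":-8},
    {"gripper":0,"x":0,"y":0,"z":0,"spin":-8},
  ],
)

```text
time: 12.45
eef_pos: [0.489, 0.1091, 0.2768]
tcp_rot: [0.467, 0.884, 0.0, 0.0]
contact_force: [0.6, -0.3, 0.9]
opening: 0.507
finger_force: 0.0
```

Call:
step_arm(
  commands=[
    {"gripper":0,"x":0,"y":0,"z":0,"spin":-8},
    {"gripper":0,"x":0,"y":0,"z":0,"spin":-8},
    {"gripper":0,"x":0,"y":0,"z":0,"spin":-8},
    {"gripper":0,"x":0,"y":0,"z":0,"spin":-8},
    {"gripper":0,"x":0,"y":0,"z":0,"spin":-8},
    {"gripper":0,"x":0,"y":0,"z":0,"spin":-8},
    {"gripper":0,"x":0,"y":0,"z":0,"spin":-8},
    {"gripper":0,"x":0,"y":0,"z":0,"spin":-2},
    {"gripper":0,"x":0,"y":0,"z":0,"spin":0},
    {"gripper":0,"x":0,"y":0,"z":0,"spin":0},
  ],
)

```text
time: 13.45
eef_pos: [0.4891, 0.1088, 0.2768]
tcp_rot: [-0.016, 1.0, -0.0, 0.0]
contact_force: [-0.9, 0.5, 0.2]
opening: 0.497
finger_force: 0.0
```

```bash
python3 - <<'E'
from h import *
go([.4884,.1082,.034],92); print(get_state()["qpos"])
c=cam("wrist"); P=pts(c)
m=((P[...,2]>.02)&(P[...,2]<.065)&(P[...,0]<.56)&(P[...,1]>.03)).astype(np.uint8)
n,l,s,ce=cv2.connectedComponentsWithStats(m)
for i in range(1,n):
    if 200<s[i,4]<2500: 
        q=P[l==i]; top=q[q[:,2]>.046]
        if len(top): print(s[i],"top",len(top),((top.max(0)+top.min(0))/2).round(4), c["color"][l==i].mean(0).round())
E
```

```text
t13.4 psi 91.89 at [0.4891 0.1088 0.2768] spin -0.1 x 0.7 y -0.6 z 242.8 tilt z [ 0. -0. -1.]
[ 1.61933814e-02 -1.29085478e-01  1.96064047e+00 -2.41879087e-06
  1.31001954e+00 -1.58753283e+00]
[310 123  27  27 575] top 519 [0.4323 0.1137 0.0505] [ 78. 122. 185.]
[300 186  26  30 608] top 472 [0.4891 0.1076 0.0499] [219. 217. 212.]
[371 200  30  31 671] top 474 [0.5003 0.1742 0.0499] [216. 215. 211.]
[453 265  40  26 511] top 242 [0.5556 0.2593 0.0556] [ 31.  64. 120.]
```

Call:
step_arm(
  commands=[
    {"gripper":0,"x":0,"y":-1,"z":35,"spin":0},
    {"gripper":0,"x":0,"y":0,"z":35,"spin":0},
    {"gripper":0,"x":0,"y":0,"z":35,"spin":0},
    {"gripper":0,"x":0,"y":0,"z":35,"spin":0},
    {"gripper":0,"x":0,"y":0,"z":35,"spin":0},
    {"gripper":0,"x":0,"y":0,"z":30,"spin":0},
    {"gripper":0,"x":0,"y":0,"z":25,"spin":0},
    {"gripper":0,"x":0,"y":0,"z":13,"spin":0},
    {"gripper":0,"x":0,"y":0,"z":0,"spin":0},
    {"gripper":0,"x":0,"y":0,"z":0,"spin":0},
  ],
)

```text
time: 14.5
eef_pos: [0.4899, 0.1079, 0.0346]
tcp_rot: [-0.017, 1.0, -0.0, 0.001]
contact_force: [-0.2, 0.4, 0.2]
opening: 0.498
finger_force: 0.0
```

Call:
step_arm(
  commands=[
    {"gripper":1,"x":0,"y":0,"z":0,"spin":0},
    {"gripper":1,"x":0,"y":0,"z":0,"spin":0},
    {"gripper":1,"x":0,"y":0,"z":0,"spin":0},
    {"gripper":1,"x":0,"y":0,"z":0,"spin":0},
    {"gripper":1,"x":0,"y":0,"z":0,"spin":0},
    {"gripper":1,"x":0,"y":0,"z":-20,"spin":0},
    {"gripper":1,"x":0,"y":0,"z":-40,"spin":0},
    {"gripper":1,"x":0,"y":0,"z":-40,"spin":0},
    {"gripper":1,"x":0,"y":0,"z":-30,"spin":0},
    {"gripper":1,"x":0,"y":0,"z":0,"spin":0},
  ],
)

```text
time: 15.5
eef_pos: [0.4923, 0.108, 0.1693]
tcp_rot: [-0.017, 1.0, 0.0, 0.005]
contact_force: [1.7, 0.4, 0.3]
opening: 0.259
finger_force: 20.8
```

```bash
python3 - <<'E'
from h import *
g=inc(-.025,-.027); go([*g,.165],92); g=inc(-.077,.025); go([*g,.165],92); print(get_state()["opening"],get_state()["finger_force"])
E
```

```text
t15.5 psi 91.95 at [0.4923 0.108  0.1693] spin -0.1 x -87.1 y -228.2 z 4.3 tilt z [ 1.070e-02  2.000e-04 -9.999e-01]
t15.5 psi 91.95 at [0.4923 0.108  0.1693] spin -0.1 x -35.1 y -176.2 z 4.3 tilt z [ 1.070e-02  2.000e-04 -9.999e-01]
0.25850839116824503 20.763006932102144
```

Call:
step_arm(
  commands=[
    {"gripper":1,"x":-12,"y":-32,"z":0,"spin":0},
    {"gripper":1,"x":-12,"y":-32,"z":0,"spin":0},
    {"gripper":1,"x":-12,"y":-32,"z":0,"spin":0},
    {"gripper":1,"x":-12,"y":-33,"z":0,"spin":0},
    {"gripper":1,"x":-12,"y":-33,"z":0,"spin":0},
    {"gripper":1,"x":-12,"y":-33,"z":0,"spin":0},
    {"gripper":1,"x":-13,"y":-33,"z":0,"spin":0},
    {"gripper":1,"x":0,"y":0,"z":0,"spin":0},
    {"gripper":1,"x":0,"y":0,"z":0,"spin":0},
    {"gripper":1,"x":0,"y":0,"z":0,"spin":0},
  ],
)

```text
time: 16.5
eef_pos: [0.5809, -0.1162, 0.1626]
tcp_rot: [-0.017, 1.0, 0.001, -0.001]
contact_force: [0.2, 0.3, 0.3]
opening: 0.258
finger_force: 20.8
```

```bash
python3 - <<'E'
from h import *
g=inc(-.025,-.027); go([*g,.050],92); print(get_state()["opening"],get_state()["finger_force"])
E
```

```text
t16.5 psi 91.97 at [ 0.5809 -0.1162  0.1626] spin -0.0 x -6.4 y -1.1 z 112.6 tilt z [-0.0022  0.0012 -1.    ]
0.25824871493834983 20.76204440149013
```

Call:
step_arm(
  commands=[
    {"gripper":1,"x":-5,"y":-1,"z":15,"spin":0},
    {"gripper":1,"x":0,"y":0,"z":25,"spin":0},
    {"gripper":1,"x":0,"y":0,"z":25,"spin":0},
    {"gripper":1,"x":0,"y":0,"z":20,"spin":0},
    {"gripper":1,"x":0,"y":0,"z":12,"spin":0},
    {"gripper":1,"x":0,"y":0,"z":8,"spin":0},
    {"gripper":1,"x":0,"y":0,"z":4,"spin":0},
    {"gripper":1,"x":0,"y":0,"z":2,"spin":0},
    {"gripper":1,"x":0,"y":0,"z":0,"spin":0},
    {"gripper":1,"x":0,"y":0,"z":0,"spin":0},
  ],
)

```text
time: 17.5
eef_pos: [0.5875, -0.1182, 0.0538]
tcp_rot: [-0.017, 1.0, -0.0, 0.001]
contact_force: [0.6, 1.1, 0.1]
opening: 0.253
finger_force: 20.8
```

Call:
step_arm(
  commands=[
    {"gripper":1,"x":0,"y":0,"z":2,"spin":0},
    {"gripper":1,"x":0,"y":0,"z":2,"spin":0},
    {"gripper":1,"x":0,"y":0,"z":0.5,"spin":0},
    {"gripper":1,"x":0,"y":0,"z":0,"spin":0},
    {"gripper":0.28,"x":0,"y":0,"z":0,"spin":0},
    {"gripper":0.28,"x":0,"y":0,"z":0,"spin":0},
    {"gripper":0.28,"x":0,"y":0,"z":0,"spin":0},
    {"gripper":0.28,"x":0,"y":0,"z":0,"spin":0},
    {"gripper":0.28,"x":0,"y":0,"z":-15,"spin":0},
    {"gripper":0.28,"x":0,"y":0,"z":-20,"spin":0},
  ],
)

```text
time: 18.5
eef_pos: [0.5859, -0.1176, 0.083]
tcp_rot: [-0.017, 1.0, 0.001, -0.001]
contact_force: [-0.7, -0.1, -0.2]
opening: 0.361
finger_force: 0.0
```

Call:
step_arm(
  commands=[
    {"gripper":0.28,"x":0,"y":0,"z":-40,"spin":0},
    {"gripper":0.28,"x":0,"y":0,"z":-40,"spin":0},
    {"gripper":0,"x":12,"y":40,"z":-20,"spin":0},
    {"gripper":0,"x":12,"y":40,"z":0,"spin":0},
    {"gripper":0,"x":12,"y":40,"z":0,"spin":0},
    {"gripper":0,"x":12,"y":40,"z":0,"spin":0},
    {"gripper":0,"x":12,"y":40,"z":0,"spin":0},
    {"gripper":0,"x":12,"y":40,"z":0,"spin":0},
    {"gripper":0,"x":3,"y":40,"z":0,"spin":0},
    {"gripper":0,"x":0,"y":0,"z":0,"spin":0},
  ],
)

```text
time: 19.5
eef_pos: [0.5014, 0.163, 0.1846]
tcp_rot: [-0.02, 1.0, 0.001, 0.001]
contact_force: [0.6, -1.0, -1.3]
opening: 0.504
finger_force: 0.0
```

```bash
python3 - <<'E'
from h import *
go([.5000,.1746,.034],92)
E
```

```text
t19.5 psi 92.25 at [0.5014 0.163  0.1846] spin 0.2 x 1.0 y 11.6 z 150.6 tilt z [ 0.0014  0.0014 -1.    ]
```

Call:
step_arm(
  commands=[
    {"gripper":0,"x":1,"y":11.5,"z":0,"spin":0},
    {"gripper":0,"x":0,"y":0,"z":30,"spin":0},
    {"gripper":0,"x":0,"y":0,"z":35,"spin":0},
    {"gripper":0,"x":0,"y":0,"z":35,"spin":0},
    {"gripper":0,"x":0,"y":0,"z":30,"spin":0},
    {"gripper":0,"x":0,"y":0,"z":15,"spin":0},
    {"gripper":0,"x":0,"y":0,"z":5,"spin":0},
    {"gripper":0,"x":0,"y":0,"z":0,"spin":0},
    {"gripper":0,"x":0,"y":0,"z":0,"spin":0},
    {"gripper":0,"x":0,"y":0,"z":0,"spin":0},
  ],
)

```text
time: 20.5
eef_pos: [0.5024, 0.171, 0.0351]
tcp_rot: [-0.017, 1.0, 0.0, 0.002]
contact_force: [-0.2, 0.2, -0.2]
opening: 0.499
finger_force: 0.0
```

Call:
step_arm(
  commands=[
    {"gripper":1,"x":0,"y":0,"z":0,"spin":0},
    {"gripper":1,"x":0,"y":0,"z":0,"spin":0},
    {"gripper":1,"x":0,"y":0,"z":0,"spin":0},
    {"gripper":1,"x":0,"y":0,"z":0,"spin":0},
    {"gripper":1,"x":0,"y":0,"z":0,"spin":0},
    {"gripper":1,"x":0,"y":0,"z":-20,"spin":0},
    {"gripper":1,"x":0,"y":0,"z":-40,"spin":0},
    {"gripper":1,"x":0,"y":0,"z":-40,"spin":0},
    {"gripper":1,"x":0,"y":0,"z":-30,"spin":0},
    {"gripper":1,"x":0,"y":0,"z":0,"spin":0},
  ],
)

```text
time: 21.5
eef_pos: [0.5038, 0.1712, 0.1683]
tcp_rot: [-0.017, 1.0, 0.0, 0.005]
contact_force: [0.4, 0.4, 0.7]
opening: 0.264
finger_force: 20.2
```

```bash
python3 - <<'E'
from h import *
g=inc(-.077,-.027); go([*g,.165],92); print(get_state()["opening"],get_state()["finger_force"])
E
```

```text
t21.5 psi 91.96 at [0.5038 0.1712 0.1683] spin -0.0 x -21.3 y -291.0 z 3.3 tilt z [ 0.0094  0.0011 -1.    ]
0.26421005545044235 20.24503077422196
```

Call:
step_arm(
  commands=[
    {"gripper":1,"x":-3,"y":-36,"z":0,"spin":0},
    {"gripper":1,"x":-3,"y":-36,"z":0,"spin":0},
    {"gripper":1,"x":-3,"y":-36,"z":0,"spin":0},
    {"gripper":1,"x":-3,"y":-36,"z":0,"spin":0},
    {"gripper":1,"x":-3,"y":-36,"z":0,"spin":0},
    {"gripper":1,"x":-3,"y":-36,"z":0,"spin":0},
    {"gripper":1,"x":-3,"y":-36,"z":0,"spin":0},
    {"gripper":1,"x":-3,"y":-36,"z":0,"spin":0},
    {"gripper":1,"x":0,"y":0,"z":0,"spin":0},
    {"gripper":1,"x":0,"y":0,"z":0,"spin":0},
  ],
)

```text
time: 22.5
eef_pos: [0.5337, -0.1165, 0.1614]
tcp_rot: [-0.016, 1.0, 0.001, -0.002]
contact_force: [-0.1, 0.8, -0.5]
opening: 0.262
finger_force: 20.2
```

```bash
python3 - <<'E'
from h import *
g=inc(-.077,-.027); go([*g,.050],92); print(get_state()["opening"],get_state()["finger_force"])
E
```

```text
t22.5 psi 91.83 at [ 0.5337 -0.1165  0.1614] spin -0.2 x -1.5 y -2.4 z 111.4 tilt z [-0.0031  0.0016 -1.    ]
0.26155025793984255 20.24369576050958
```

Call:
step_arm(
  commands=[
    {"gripper":1,"x":-1.5,"y":-2,"z":20,"spin":0},
    {"gripper":1,"x":0,"y":0,"z":25,"spin":0},
    {"gripper":1,"x":0,"y":0,"z":25,"spin":0},
    {"gripper":1,"x":0,"y":0,"z":20,"spin":0},
    {"gripper":1,"x":0,"y":0,"z":12,"spin":0},
    {"gripper":1,"x":0,"y":0,"z":6,"spin":0},
    {"gripper":1,"x":0,"y":0,"z":3,"spin":0},
    {"gripper":1,"x":0,"y":0,"z":1,"spin":0},
    {"gripper":1,"x":0,"y":0,"z":0,"spin":0},
    {"gripper":1,"x":0,"y":0,"z":0,"spin":0},
  ],
)

```text
time: 23.5
eef_pos: [0.537, -0.1185, 0.0522]
tcp_rot: [-0.017, 1.0, -0.0, 0.001]
contact_force: [0.3, -0.9, -0.2]
opening: 0.26
finger_force: 20.2
```

Call:
step_arm(
  commands=[
    {"gripper":1,"x":0,"y":0,"z":1.5,"spin":0},
    {"gripper":1,"x":0,"y":0,"z":1.5,"spin":0},
    {"gripper":1,"x":0,"y":0,"z":0,"spin":0},
    {"gripper":1,"x":0,"y":0,"z":0,"spin":0},
    {"gripper":0.28,"x":0,"y":0,"z":0,"spin":0},
    {"gripper":0.28,"x":0,"y":0,"z":0,"spin":0},
    {"gripper":0.28,"x":0,"y":0,"z":0,"spin":0},
    {"gripper":0.28,"x":0,"y":0,"z":0,"spin":0},
    {"gripper":0.28,"x":0,"y":0,"z":-15,"spin":0},
    {"gripper":0.28,"x":0,"y":0,"z":-20,"spin":0},
  ],
)

```text
time: 24.5
eef_pos: [0.5355, -0.1178, 0.0833]
tcp_rot: [-0.017, 1.0, 0.001, -0.001]
contact_force: [-0.3, -1.1, -0.3]
opening: 0.361
finger_force: 0.0
```

Call:
step_arm(
  commands=[
    {"gripper":0.28,"x":0,"y":0,"z":-40,"spin":0},
    {"gripper":0.28,"x":0,"y":0,"z":-40,"spin":0},
    {"gripper":0,"x":14,"y":32,"z":-20,"spin":0},
    {"gripper":0,"x":14,"y":32,"z":0,"spin":0},
    {"gripper":0,"x":14,"y":32,"z":0,"spin":0},
    {"gripper":0,"x":14,"y":32,"z":0,"spin":0},
    {"gripper":0,"x":14,"y":32,"z":0,"spin":0},
    {"gripper":0,"x":14,"y":32,"z":0,"spin":0},
    {"gripper":0,"x":11,"y":36,"z":0,"spin":0},
    {"gripper":0,"x":0,"y":0,"z":0,"spin":0},
  ],
)

```text
time: 25.5
eef_pos: [0.4322, 0.1093, 0.1842]
tcp_rot: [-0.019, 1.0, 0.001, 0.0]
contact_force: [0.1, 0.0, -0.1]
opening: 0.498
finger_force: 0.0
```

```bash
python3 - <<'E'
from h import *
go([.432,.114,.034],92)
E
```

```text
t25.5 psi 92.21 at [0.4322 0.1093 0.1842] spin 0.2 x -0.0 y 4.7 z 150.2 tilt z [ 7.e-04  1.e-03 -1.e+00]
```

Call:
step_arm(
  commands=[
    {"gripper":0,"x":1,"y":5,"z":0,"spin":0},
    {"gripper":0,"x":0,"y":0,"z":30,"spin":0},
    {"gripper":0,"x":0,"y":0,"z":35,"spin":0},
    {"gripper":0,"x":0,"y":0,"z":35,"spin":0},
    {"gripper":0,"x":0,"y":0,"z":30,"spin":0},
    {"gripper":0,"x":0,"y":0,"z":15,"spin":0},
    {"gripper":0,"x":0,"y":0,"z":5,"spin":0},
    {"gripper":0,"x":0,"y":0,"z":0,"spin":0},
    {"gripper":0,"x":0,"y":0,"z":0,"spin":0},
    {"gripper":0,"x":0,"y":0,"z":0,"spin":0},
  ],
)

```text
time: 26.5
eef_pos: [0.4338, 0.1113, 0.0347]
tcp_rot: [-0.017, 1.0, -0.0, 0.001]
contact_force: [-0.5, 0.1, 0.3]
opening: 0.497
finger_force: 0.0
```

Call:
step_arm(
  commands=[
    {"gripper":1,"x":0,"y":0,"z":0,"spin":0},
    {"gripper":1,"x":0,"y":0,"z":0,"spin":0},
    {"gripper":1,"x":0,"y":0,"z":0,"spin":0},
    {"gripper":1,"x":0,"y":0,"z":0,"spin":0},
    {"gripper":1,"x":0,"y":0,"z":0,"spin":0},
    {"gripper":1,"x":0,"y":0,"z":-20,"spin":0},
    {"gripper":1,"x":0,"y":0,"z":-40,"spin":0},
    {"gripper":1,"x":0,"y":0,"z":-40,"spin":0},
    {"gripper":1,"x":0,"y":0,"z":-30,"spin":0},
    {"gripper":1,"x":0,"y":0,"z":0,"spin":0},
  ],
)

```text
time: 27.5
eef_pos: [0.4352, 0.1116, 0.1678]
tcp_rot: [-0.017, 1.0, 0.0, 0.005]
contact_force: [-0.1, -0.1, -0.4]
opening: 0.257
finger_force: 20.5
```

```bash
python3 - <<'E'
from h import *
g=inc(-.077,.025); go([*g,.165],92); print(get_state()["opening"],get_state()["finger_force"])
E
```

```text
t27.5 psi 91.95 at [0.4352 0.1116 0.1678] spin -0.0 x -92.0 y -181.8 z 2.8 tilt z [ 9.2e-03  2.0e-04 -1.0e+00]
0.2573858246401299 20.45538824982941
```

Call:
step_arm(
  commands=[
    {"gripper":1,"x":-15,"y":-30,"z":0,"spin":0},
    {"gripper":1,"x":-15,"y":-30,"z":0,"spin":0},
    {"gripper":1,"x":-15,"y":-30,"z":0,"spin":0},
    {"gripper":1,"x":-15,"y":-30,"z":0,"spin":0},
    {"gripper":1,"x":-15,"y":-30,"z":0,"spin":0},
    {"gripper":1,"x":-15,"y":-30,"z":0,"spin":0},
    {"gripper":1,"x":-3,"y":-1,"z":0,"spin":0},
    {"gripper":1,"x":0,"y":0,"z":0,"spin":0},
    {"gripper":1,"x":0,"y":0,"z":0,"spin":0},
    {"gripper":1,"x":0,"y":0,"z":0,"spin":0},
  ],
)

```text
time: 28.5
eef_pos: [0.5307, -0.0651, 0.1625]
tcp_rot: [-0.018, 1.0, 0.0, -0.001]
contact_force: [-0.1, -0.2, -0.4]
opening: 0.26
finger_force: 20.5
```

```bash
python3 - <<'E'
from h import *
g=inc(-.077,.025); go([*g,.0495],92); print(get_state()["opening"],get_state()["finger_force"])
E
```

```text
t28.5 psi 92.01 at [ 0.5307 -0.0651  0.1625] spin 0.0 x -2.7 y -1.9 z 113.0 tilt z [-1.5e-03  6.0e-04 -1.0e+00]
0.26044635849463177 20.45643684687093
```

Call:
step_arm(
  commands=[
    {"gripper":1,"x":-1,"y":-1.5,"z":20,"spin":0},
    {"gripper":1,"x":0,"y":0,"z":25,"spin":0},
    {"gripper":1,"x":0,"y":0,"z":25,"spin":0},
    {"gripper":1,"x":0,"y":0,"z":20,"spin":0},
    {"gripper":1,"x":0,"y":0,"z":12,"spin":0},
    {"gripper":1,"x":0,"y":0,"z":6,"spin":0},
    {"gripper":1,"x":0,"y":0,"z":4,"spin":0},
    {"gripper":1,"x":0,"y":0,"z":2,"spin":0},
    {"gripper":1,"x":0,"y":0,"z":2,"spin":0},
    {"gripper":1,"x":0,"y":0,"z":0,"spin":0},
  ],
)

```text
time: 29.5
eef_pos: [0.5334, -0.068, 0.0482]
tcp_rot: [-0.017, 1.0, -0.0, 0.001]
contact_force: [-0.0, 0.7, 1.8]
opening: 0.257
finger_force: 20.3
```

Call:
step_arm(
  commands=[
    {"gripper":1,"x":0,"y":0,"z":0,"spin":0},
    {"gripper":1,"x":0,"y":0,"z":0,"spin":0},
    {"gripper":0.28,"x":0,"y":0,"z":0,"spin":0},
    {"gripper":0.28,"x":0,"y":0,"z":0,"spin":0},
    {"gripper":0.28,"x":0,"y":0,"z":0,"spin":0},
    {"gripper":0.28,"x":0,"y":0,"z":0,"spin":0},
    {"gripper":0.28,"x":0,"y":0,"z":-15,"spin":0},
    {"gripper":0.28,"x":0,"y":0,"z":-20,"spin":0},
    {"gripper":0.28,"x":0,"y":0,"z":-40,"spin":0},
    {"gripper":0.28,"x":0,"y":0,"z":-40,"spin":0},
  ],
)

```text
time: 30.5
eef_pos: [0.5321, -0.0676, 0.1638]
tcp_rot: [-0.017, 1.0, 0.0, -0.001]
contact_force: [0.6, -0.5, 0.5]
opening: 0.363
finger_force: 0.0
```

Call:
step_arm(
  commands=[
    {"gripper":1,"x":25,"y":-10,"z":-30,"spin":0},
    {"gripper":1,"x":25,"y":-10,"z":-30,"spin":0},
    {"gripper":1,"x":25,"y":0,"z":-20,"spin":0},
    {"gripper":1,"x":25,"y":0,"z":0,"spin":0},
    {"gripper":1,"x":5,"y":0,"z":0,"spin":0},
    {"gripper":1,"x":0,"y":0,"z":0,"spin":0},
    {"gripper":1,"x":0,"y":0,"z":0,"spin":0},
    {"gripper":1,"x":0,"y":0,"z":0,"spin":0},
    {"gripper":1,"x":0,"y":0,"z":0,"spin":0},
    {"gripper":1,"x":0,"y":0,"z":0,"spin":0},
  ],
)

```text
time: 31.5
eef_pos: [0.4286, -0.0912, 0.2419]
tcp_rot: [-0.017, 1.0, 0.0, -0.0]
contact_force: [0.1, 0.4, 1.2]
opening: 0.001
finger_force: 0.0
```

```bash
python3 - <<'E'
from h import *
c=cam("wrist"); save(c,"w4.png"); P=pts(c)
go([*inc(-.20,0),.2],92)
for u,v in [(300,300)]: pass
I=np.stack([*((P[...,:2]-O)@np.array([[np.cos(A),-np.sin(A)],[np.sin(A),np.cos(A)]])).transpose(2,0,1),P[...,2]],-1)
m=((I[...,2]>.045)&(I[...,2]<.075)&(I[...,0]>-.105)&(I[...,0]<.005)&(abs(I[...,1])<.055)).astype(np.uint8)
n,l,s,ce=cv2.connectedComponentsWithStats(m)
for i in range(1,n):
    if s[i,4]>60: q=I[l==i]; print(s[i],q.min(0).round(4),q.max(0).round(4))
p=I[(abs(I[...,2]-.089)<.005)&(abs(I[...,1])<.06)&(I[...,0]<-.08)]; print("panel",np.percentile(p[:,0],[2,50,98]))
E
```

```text
t31.6 psi 91.96 at [ 0.4286 -0.0912  0.2419] spin -0.0 x 17.3 y -4.3 z 41.9 tilt z [-8.e-04  4.e-04 -1.e+00]
panel [-0.11447321 -0.11006227 -0.10311471]
```

View pics/w4.png

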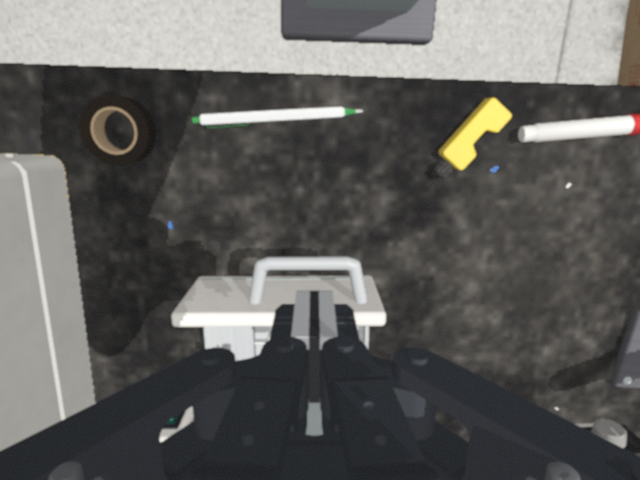

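The tray is hidden by the gripper in this view: the panel is at row 320 and the pull at row 265. I'll check the vials by depth from the fixed cameras while I turn the tool for the pull.

Call:
step_arm(
  commands=[
    {"gripper":0.44,"x":0,"y":0,"z":0,"spin":8},
    {"gripper":0.44,"x":0,"y":0,"z":0,"spin":8},
    {"gripper":0.44,"x":0,"y":0,"z":0,"spin":8},
    {"gripper":0.44,"x":0,"y":0,"z":0,"spin":8},
    {"gripper":0.44,"x":0,"y":0,"z":0,"spin":8},
    {"gripper":0.44,"x":0,"y":0,"z":0,"spin":8},
    {"gripper":0.44,"x":0,"y":0,"z":0,"spin":8},
    {"gripper":0.44,"x":0,"y":0,"z":0,"spin":8},
    {"gripper":0.44,"x":0,"y":0,"z":0,"spin":8},
    {"gripper":0.44,"x":0,"y":0,"z":0,"spin":8},
  ],
)

```text
time: 32.55
eef_pos: [0.4285, -0.0913, 0.2422]
tcp_rot: [0.632, 0.775, -0.0, -0.0]
contact_force: [0.7, 0.5, -0.3]
opening: 0.279
finger_force: 0.0
```

Call:
step_arm(
  commands=[
    {"gripper":0.44,"x":0,"y":0,"z":0,"spin":8},
    {"gripper":0.44,"x":0,"y":0,"z":0,"spin":2},
    {"gripper":0.44,"x":0,"y":0,"z":0,"spin":0},
    {"gripper":0.44,"x":0,"y":0,"z":0,"spin":0},
    {"gripper":0.44,"x":0,"y":0,"z":0,"spin":0},
    {"gripper":0.44,"x":0,"y":0,"z":0,"spin":0},
    {"gripper":0.44,"x":0,"y":0,"z":0,"spin":0},
    {"gripper":0.44,"x":0,"y":0,"z":0,"spin":0},
    {"gripper":0.44,"x":0,"y":0,"z":0,"spin":0},
    {"gripper":0.44,"x":0,"y":0,"z":0,"spin":0},
  ],
)

```text
time: 33.55
eef_pos: [0.4284, -0.0913, 0.2423]
tcp_rot: [0.695, 0.719, 0.0, 0.0]
contact_force: [0.4, -0.1, -0.4]
opening: 0.281
finger_force: 0.0
```

```bash
python3 - <<'E'
from h import *
for nm in ("wrist","scene"):
    c=cam(nm); save(c,"v_%s.png"%nm); P=pts(c)
    I=np.stack([*((P[...,:2]-O)@np.array([[np.cos(A),-np.sin(A)],[np.sin(A),np.cos(A)]])).transpose(2,0,1),P[...,2]],-1)
    m=((I[...,2]>.04)&(I[...,2]<.08)&(I[...,0]>-.097)&(I[...,0]<-.004)&(abs(I[...,1])<.052)).astype(np.uint8)
    n,l,s,ce=cv2.connectedComponentsWithStats(m); print(nm)
    for i in range(1,n):
        if s[i,4]>40: q=I[l==i]; print(s[i],q.min(0).round(4),q.max(0).round(4))
    b=I[(I[...,2]>.064)&(I[...,2]<.078)&(I[...,0]>-.16)&(I[...,0]<-.13)&(abs(I[...,1])<.03)]
    print("bar",len(b),b.mean(0) if len(b) else "")
go([*inc(-.1446,0),.063],2.0)
E
```

```text
wrist
[429 170  39  33 968] [-0.0902  0.0147  0.0401] [-0.0678  0.0368  0.0677]
[426 230  36  35 919] [-0.0893 -0.0341  0.04  ] [-0.0677 -0.0127  0.0684]
[ 486  235   41   35 1021] [-0.0389 -0.0387  0.0401] [-0.0162 -0.0166  0.0677]
bar 1040 [-0.14704266  0.00077847  0.07163462]
scene
[305 193  10  16 147] [-0.0398 -0.0364  0.0404] [-0.017  -0.0143  0.0689]
[325 200  10  16 111] [-0.0902 -0.0337  0.041 ] [-0.068  -0.01    0.0692]
[314 214  11  17 150] [-0.0903  0.016   0.0402] [-0.0702  0.0403  0.0686]
bar 108 [-0.14882671  0.00072767  0.07262273]
t33.6 psi 1.94 at [ 0.4284 -0.0913  0.2423] spin -0.1 x -4.3 y 38.3 z 179.3 tilt z [ 0. -0. -1.]
```

View pics/v_scene.png

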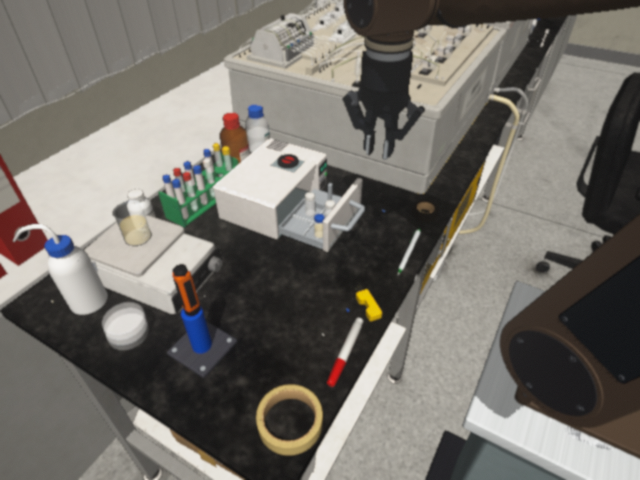

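All three vials stand upright in their cells (319,223 and around). The stand has already been knocked, from about (180,345) to (200,345) in the scene view. I'll grip the pull and shut the drawer.

Call:
step_arm(
  commands=[
    {"gripper":0.44,"x":-4,"y":18,"z":0,"spin":0},
    {"gripper":0.44,"x":0,"y":18,"z":20,"spin":0},
    {"gripper":0.44,"x":0,"y":0,"z":40,"spin":0},
    {"gripper":0.44,"x":0,"y":0,"z":40,"spin":0},
    {"gripper":0.44,"x":0,"y":0,"z":20,"spin":0},
    {"gripper":0.44,"x":0,"y":0,"z":0,"spin":0},
    {"gripper":0.44,"x":0,"y":0,"z":0,"spin":0},
    {"gripper":0.44,"x":0,"y":0,"z":0,"spin":0},
    {"gripper":0.44,"x":0,"y":0,"z":0,"spin":0},
    {"gripper":0.44,"x":0,"y":0,"z":0,"spin":0},
  ],
)

```text
time: 34.65
eef_pos: [0.4653, -0.0945, 0.1237]
tcp_rot: [0.695, 0.719, 0.0, 0.001]
contact_force: [-1.1, 1.1, 0.3]
opening: 0.279
finger_force: 0.0
```

```bash
python3 - <<'E'
from h import *
go([*inc(-.1462,0),.063],2.0)
E
```

```text
t34.6 psi 1.94 at [ 0.4653 -0.0945  0.1237] spin -0.1 x 0.2 y -0.1 z 60.7 tilt z [ 0.0026 -0.0011 -1.    ]
```

Call:
step_arm(
  commands=[
    {"gripper":0.44,"x":0,"y":0,"z":20,"spin":0},
    {"gripper":0.44,"x":0,"y":0,"z":20,"spin":0},
    {"gripper":0.44,"x":0,"y":0,"z":15,"spin":0},
    {"gripper":0.44,"x":0,"y":0,"z":5,"spin":0},
    {"gripper":0.44,"x":0,"y":0,"z":0,"spin":0},
    {"gripper":1,"x":0,"y":0,"z":0,"spin":0},
    {"gripper":1,"x":0,"y":0,"z":0,"spin":0},
    {"gripper":1,"x":0,"y":0,"z":0,"spin":0},
    {"gripper":1,"x":0,"y":0,"z":0,"spin":0},
    {"gripper":1,"x":0,"y":0,"z":0,"spin":0},
  ],
)

```text
time: 35.65
eef_pos: [0.4652, -0.0944, 0.0632]
tcp_rot: [0.695, 0.719, 0.0, 0.001]
contact_force: [0.0, -0.3, 4.9]
opening: 0.105
finger_force: 20.0
```

Call:
step_arm(
  commands=[
    {"gripper":1,"x":0,"y":4,"z":0,"spin":0},
    {"gripper":1,"x":0,"y":8,"z":0,"spin":0},
    {"gripper":1,"x":0,"y":10,"z":0,"spin":0},
    {"gripper":1,"x":0,"y":10,"z":0,"spin":0},
    {"gripper":1,"x":0,"y":10,"z":0,"spin":0},
    {"gripper":1,"x":0,"y":10,"z":0,"spin":0},
    {"gripper":1,"x":0,"y":10,"z":0,"spin":0},
    {"gripper":1,"x":0,"y":10,"z":0,"spin":0},
    {"gripper":1,"x":0,"y":10,"z":0,"spin":0},
    {"gripper":1,"x":0,"y":8,"z":0,"spin":0},
  ],
)

```text
time: 36.65
eef_pos: [0.5552, -0.0909, 0.0632]
tcp_rot: [0.695, 0.719, 0.0, 0.0]
contact_force: [-1.8, 0.6, 6.7]
opening: 0.104
finger_force: 20.1
```

Call:
step_arm(
  commands=[
    {"gripper":1,"x":0,"y":5,"z":0,"spin":0},
    {"gripper":1,"x":0,"y":2,"z":0,"spin":0},
    {"gripper":1,"x":0,"y":1,"z":0,"spin":0},
    {"gripper":1,"x":0,"y":1,"z":0,"spin":0},
    {"gripper":1,"x":0,"y":1,"z":0,"spin":0},
    {"gripper":1,"x":0,"y":0,"z":0,"spin":0},
    {"gripper":1,"x":0,"y":0,"z":0,"spin":0},
    {"gripper":1,"x":0,"y":0,"z":0,"spin":0},
    {"gripper":1,"x":0,"y":0,"z":0,"spin":0},
    {"gripper":1,"x":0,"y":0,"z":0,"spin":0},
  ],
)

```text
time: 37.65
eef_pos: [0.565, -0.0905, 0.0633]
tcp_rot: [0.695, 0.719, 0.001, 0.0]
contact_force: [-0.3, 1.6, 5.7]
opening: 0.109
finger_force: 20.0
```

Call:
step_arm(
  commands=[
    {"gripper":1,"x":0,"y":1,"z":0,"spin":0},
    {"gripper":1,"x":0,"y":0,"z":0,"spin":0},
    {"gripper":1,"x":0,"y":1,"z":0,"spin":0},
    {"gripper":1,"x":0,"y":0,"z":0,"spin":0},
    {"gripper":1,"x":0,"y":1,"z":0,"spin":0},
    {"gripper":1,"x":0,"y":0,"z":0,"spin":0},
    {"gripper":1,"x":0,"y":1,"z":0,"spin":0},
    {"gripper":1,"x":0,"y":0,"z":0,"spin":0},
    {"gripper":1,"x":0,"y":0,"z":0,"spin":0},
    {"gripper":1,"x":0,"y":0,"z":0,"spin":0},
  ],
)

```text
time: 38.65
eef_pos: [0.5666, -0.0905, 0.0632]
tcp_rot: [0.695, 0.719, -0.002, -0.002]
contact_force: [-7.7, 0.2, 11.6]
opening: 0.109
finger_force: 20.6
```

Call:
step_arm(
  commands=[
    {"gripper":0.44,"x":0,"y":-1,"z":0,"spin":0},
    {"gripper":0.44,"x":0,"y":0,"z":0,"spin":0},
    {"gripper":0.44,"x":0,"y":0,"z":0,"spin":0},
    {"gripper":0.44,"x":0,"y":0,"z":-25,"spin":0},
    {"gripper":0.44,"x":0,"y":0,"z":-40,"spin":0},
    {"gripper":0.44,"x":0,"y":0,"z":-45,"spin":0},
    {"gripper":0.44,"x":0,"y":0,"z":-45,"spin":0},
    {"gripper":0,"x":0,"y":0,"z":-45,"spin":0},
    {"gripper":0,"x":0,"y":0,"z":-45,"spin":0},
    {"gripper":0,"x":0,"y":0,"z":-45,"spin":0},
  ],
)

```text
time: 39.65
eef_pos: [0.5674, -0.0904, 0.3537]
tcp_rot: [0.695, 0.719, 0.0, 0.0]
contact_force: [1.0, 0.2, -0.1]
opening: 0.505
finger_force: 0.0
```

Call:
step_arm(
  commands=[
    {"gripper":0,"x":35,"y":-3,"z":0,"spin":0},
    {"gripper":0,"x":35,"y":-3,"z":0,"spin":0},
    {"gripper":0,"x":35,"y":-3,"z":0,"spin":0},
    {"gripper":0,"x":35,"y":-3,"z":0,"spin":0},
    {"gripper":0,"x":35,"y":-3,"z":0,"spin":0},
    {"gripper":0,"x":35,"y":-3,"z":0,"spin":0},
    {"gripper":0,"x":35,"y":-3,"z":0,"spin":0},
    {"gripper":0,"x":0,"y":0,"z":0,"spin":0},
    {"gripper":0,"x":0,"y":0,"z":0,"spin":0},
    {"gripper":0,"x":0,"y":0,"z":0,"spin":0},
  ],
)

```text
time: 40.65
eef_pos: [0.5384, 0.1528, 0.3519]
tcp_rot: [0.695, 0.719, -0.0, 0.0]
contact_force: [-0.4, 0.1, 0.1]
opening: 0.501
finger_force: 0.0
```

```bash
cat >> h.py <<'E'
def driver(c):
    "orange handle top + stand foot from depth"
    P=pts(c); hsv=cv2.cvtColor(c["color"],cv2.COLOR_RGB2HSV)
    near=(P[...,0]>.4)&(P[...,0]<.72)&(P[...,1]>.12)&(P[...,1]<.4)
    t=P[near&(P[...,2]>.180)&(P[...,2]<.2)]; print("top",len(t), t.mean(0).round(4) if len(t) else "")
    o=near&(hsv[...,0]>4)&(hsv[...,0]<18)&(hsv[...,1]>150)&(P[...,2]>.1)
    if o.sum(): q=P[o]; print("orange",o.sum(),q.min(0).round(4),q.max(0).round(4))
    f=(near&(P[...,2]>.006)&(P[...,2]<.014)).astype(np.uint8)
    f=cv2.morphologyEx(f,cv2.MORPH_OPEN,np.ones((3,3))); n,l,s,ce=cv2.connectedComponentsWithStats(f)
    if n>1:
        i=1+s[1:,4].argmax(); print("foot",s[i,4],cv2.minAreaRect(P[l==i][:,:2].astype(np.float32)))
    b=near&(hsv[...,0]>100)&(hsv[...,0]<125)&(hsv[...,1]>120)&(P[...,2]>.09)&(P[...,2]<.11)
    if b.sum(): q=P[b]; print("tube rim",b.sum(),q.min(0).round(4),q.max(0).round(4))
    if len(t): 
        # section of the handle: yaw from a slice of points at the sides
        print("top rect",cv2.minAreaRect(t[:,:2].astype(np.float32)))
    return P
E
python3 - <<'E'
from h import *
c=cam("wrist"); save(c,"w5.png"); driver(c); 
c=cam("top"); print("top cam"); driver(c); go([.5,.2,.35],2)
E
```

```text
top 1214 [0.5659 0.2595 0.193 ]
orange 452 [0.5544 0.2478 0.1339] [0.5782 0.2731 0.1953]
foot 4425 ((0.5675911903381348, 0.2622699737548828), (0.08394964039325714, 0.08394895493984222), 87.58934783935547)
tube rim 239 [0.5513 0.2462 0.0902] [0.5775 0.2752 0.1099]
top rect ((0.5668585300445557, 0.2605966329574585), (0.022878184914588928, 0.023058844730257988), 75.41667175292969)
top cam
top 50 [0.5626 0.254  0.1915]
orange 30 [0.5541 0.2481 0.1732] [0.5712 0.2579 0.1953]
foot 9 ((0.6008353233337402, 0.2535278797149658), (0.006146097555756569, 0.005606803577393293), 3.3229877948760986)
top rect ((0.5632924437522888, 0.25368478894233704), (0.009961268864572048, 0.020745646208524704), 88.04215240478516)
t40.8 psi 1.85 at [0.5384 0.1524 0.3521] spin -0.2 x 48.9 y -36.7 z 2.1 tilt z [-1.e-04 -2.e-04 -1.e+00]
```

View pics/w5.png

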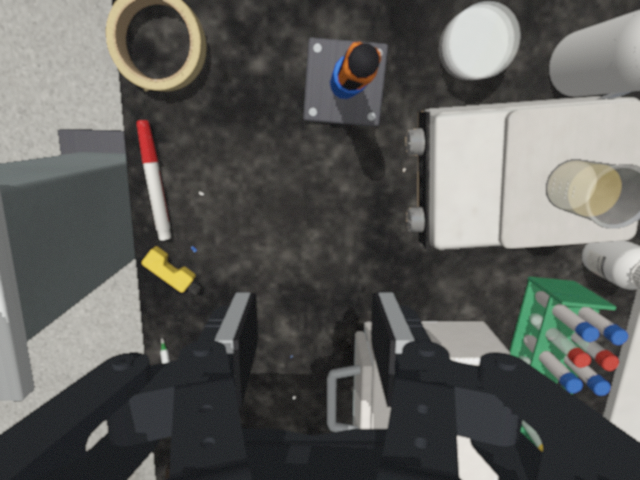

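The screwdriver stands at (358,65) in its tube at (350,85), and the foot is nearly axis-aligned. I'll look from above to get the handle's yaw.

Call:
step_arm(
  commands=[
    {"gripper":0,"x":20,"y":14,"z":0,"spin":0},
    {"gripper":0,"x":20,"y":14,"z":0,"spin":0},
    {"gripper":0,"x":0,"y":0,"z":25,"spin":0},
    {"gripper":0,"x":0,"y":0,"z":25,"spin":0},
    {"gripper":0,"x":0,"y":0,"z":25,"spin":0},
    {"gripper":0,"x":0,"y":0,"z":5,"spin":0},
    {"gripper":0,"x":0,"y":0,"z":0,"spin":0},
    {"gripper":0,"x":0,"y":0,"z":0,"spin":0},
    {"gripper":0,"x":0,"y":0,"z":0,"spin":0},
    {"gripper":0,"x":0,"y":0,"z":0,"spin":0},
  ],
)

```text
time: 41.75
eef_pos: [0.5654, 0.1945, 0.274]
tcp_rot: [0.695, 0.719, 0.001, 0.001]
contact_force: [0.5, 0.7, 0.3]
opening: 0.499
finger_force: 0.0
```

```bash
python3 - <<'E'
from h import *
c=cam("wrist"); P=driver(c)
m=(P[...,2]>.11)&(P[...,2]<.2)&(abs(P[...,0]-.567)<.04)&(abs(P[...,1]-.261)<.04)
for z0,z1 in [(.12,.14),(.14,.16),(.16,.178),(.178,.185),(.185,.2)]:
    q=P[m&(P[...,2]>z0)&(P[...,2]<z1)]; print(z0,len(q), [np.round(a,4) for a in cv2.minAreaRect(q[:,:2].astype(np.float32))] if len(q)>5 else "", np.ptp(q[:,:2],axis=0).round(4) if len(q) else "")
v,u=np.nonzero(m); print(u.min(),u.max(),v.min(),v.max())
x,y=int(u.mean()),int(v.mean()); y0=max(0,y-60);x0=x-80
cv2.imwrite("pics/drv.png",cv2.resize(c["color"][y0:y0+120,x0:x0+160,::-1],None,fx=4,fy=4,interpolation=cv2.INTER_CUBIC)); go([.567,.261,.155],2)
E
```

```text
top 1919 [0.5668 0.2612 0.1933]
orange 448 [0.5554 0.2489 0.1833] [0.5787 0.2724 0.4022]
foot 6507 ((0.5676460266113281, 0.26236456632614136), (0.08388884365558624, 0.0839817002415657), 87.5509262084961)
tube rim 56 [0.5522 0.2636 0.0975] [0.5771 0.2784 0.1009]
top rect ((0.5670051574707031, 0.26088112592697144), (0.022977085784077644, 0.023111237213015556), 75.47725677490234)
0.12 0  
0.14 0  
0.16 25 [array([0.5633, 0.262 ]), array([0.0244, 0.0169]), np.float64(71.8401)] [0.0211 0.0253]
0.178 135 [array([0.5669, 0.2609]), array([0.0231, 0.0232]), np.float64(74.0915)] [0.0251 0.0246]
0.185 1786 [array([0.5668, 0.2609]), array([0.022 , 0.0224]), np.float64(75.2307)] [0.0237 0.0238]
295 344 102 152
t41.8 psi 1.94 at [0.5652 0.1945 0.2737] spin -0.1 x 66.4 y 4.1 z 118.7 tilt z [ 2.2e-03  4.0e-04 -1.0e+00]
```

View pics/drv.png

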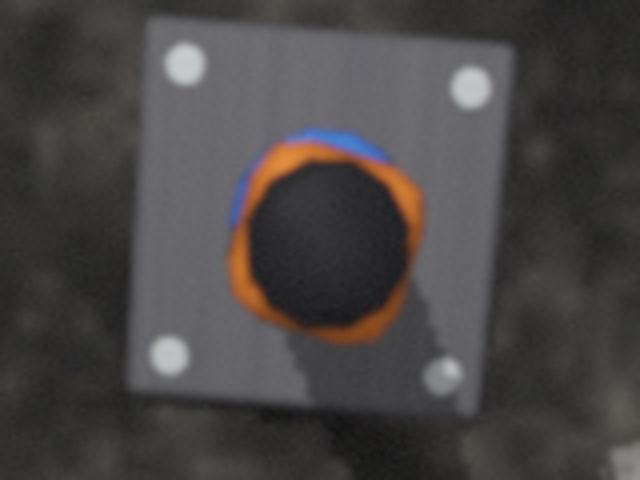

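The handle's flats are turned to about -15°/75° in world, and its centre is at (0.567, 0.261).

Call:
step_arm(
  commands=[
    {"gripper":0,"x":0,"y":0,"z":0,"spin":6},
    {"gripper":0,"x":0,"y":0,"z":0,"spin":6},
    {"gripper":0,"x":0,"y":0,"z":0,"spin":5},
    {"gripper":0,"x":21,"y":-5,"z":0,"spin":0},
    {"gripper":0,"x":22,"y":-5,"z":0,"spin":0},
    {"gripper":0,"x":22,"y":-5,"z":0,"spin":0},
    {"gripper":0,"x":0,"y":0,"z":0,"spin":0},
    {"gripper":0,"x":0,"y":0,"z":0,"spin":0},
    {"gripper":0,"x":0,"y":0,"z":0,"spin":0},
    {"gripper":0,"x":0,"y":0,"z":0,"spin":0},
  ],
  force=60,
)

```text
time: 42.8
eef_pos: [0.5673, 0.2603, 0.2724]
tcp_rot: [0.794, 0.608, 0.0, 0.0]
contact_force: [-0.9, 0.9, 0.6]
opening: 0.5
finger_force: 0.0
```

```bash
python3 - <<'E'
from h import *
go([.5670,.2610,.153],-15)
E
```

```text
t42.8 psi -15.11 at [0.5673 0.2603 0.2724] spin -0.1 x 0.6 y -0.4 z 119.4 tilt z [ 2.e-04 -2.e-04 -1.e+00]
```

Call:
step_arm(
  commands=[
    {"gripper":0,"x":0.5,"y":-0.5,"z":20,"spin":0},
    {"gripper":0,"x":0,"y":0,"z":30,"spin":0},
    {"gripper":0,"x":0,"y":0,"z":30,"spin":0},
    {"gripper":0,"x":0,"y":0,"z":25,"spin":0},
    {"gripper":0,"x":0,"y":0,"z":14,"spin":0},
    {"gripper":0,"x":0,"y":0,"z":0,"spin":0},
    {"gripper":0,"x":0,"y":0,"z":0,"spin":0},
    {"gripper":0,"x":0,"y":0,"z":0,"spin":0},
    {"gripper":0,"x":0,"y":0,"z":0,"spin":0},
    {"gripper":0,"x":0,"y":0,"z":0,"spin":0},
  ],
)

```text
time: 43.8
eef_pos: [0.5674, 0.2619, 0.1546]
tcp_rot: [0.794, 0.608, 0.001, 0.0]
contact_force: [0.1, -0.1, 0.9]
opening: 0.497
finger_force: 0.0
```

Call:
step_arm(
  commands=[
    {"gripper":1,"x":0,"y":0,"z":0,"spin":0},
    {"gripper":1,"x":0,"y":0,"z":0,"spin":0},
    {"gripper":1,"x":0,"y":0,"z":0,"spin":0},
    {"gripper":1,"x":0,"y":0,"z":0,"spin":0},
    {"gripper":1,"x":0,"y":0,"z":0,"spin":0},
    {"gripper":1,"x":0,"y":0,"z":0,"spin":0},
    {"gripper":1,"x":0,"y":0,"z":0,"spin":0},
    {"gripper":1,"x":0,"y":0,"z":0,"spin":0},
    {"gripper":1,"x":0,"y":0,"z":0,"spin":0},
    {"gripper":1,"x":0,"y":0,"z":0,"spin":0},
  ],
  force=60,
)

```text
time: 44.8
eef_pos: [0.567, 0.2619, 0.1539]
tcp_rot: [0.794, 0.608, 0.0, 0.0]
contact_force: [-0.7, 0.2, 5.0]
opening: 0.261
finger_force: 59.3
```

Call:
step_arm(
  commands=[
    {"gripper":1,"x":0,"y":0,"z":-5,"spin":0},
    {"gripper":1,"x":0,"y":0,"z":-15,"spin":0},
    {"gripper":1,"x":0,"y":0,"z":-20,"spin":0},
    {"gripper":1,"x":0,"y":0,"z":-20,"spin":0},
    {"gripper":1,"x":0,"y":0,"z":-25,"spin":0},
    {"gripper":1,"x":0,"y":0,"z":-25,"spin":0},
    {"gripper":1,"x":0,"y":0,"z":-25,"spin":0},
    {"gripper":1,"x":0,"y":0,"z":-20,"spin":0},
    {"gripper":1,"x":0,"y":0,"z":0,"spin":0},
    {"gripper":1,"x":0,"y":0,"z":0,"spin":0},
  ],
)

```text
time: 45.8
eef_pos: [0.5667, 0.2616, 0.3082]
tcp_rot: [0.794, 0.608, 0.0, 0.0]
contact_force: [-0.2, -0.5, -1.3]
opening: 0.262
finger_force: 59.0
```

```bash
python3 - <<'E'
from h import *
c=cam("wrist"); save(c,"w6.png"); 
z=c["z_map"]; np.save("z6.npy",z)
cv2.imwrite("pics/blade.png",cv2.resize(c["color"][140:350,220:420,::-1],None,fx=2.8,fy=2.8))
s=get_state(); print(s["eef_pos"],s["opening"],s["finger_force"])
for v in range(190,330,8):
    u=np.nonzero((z[v,250:390]>.1)&(z[v,250:390]<.32))[0]+250; print(v,u.min() if len(u) else "",u.max() if len(u) else "",z[v,u].mean() if len(u) else "")
E
```

```text
[0.56621247 0.26151657 0.30687467] 0.26345621608322217 58.97003710269928
190   
198   
206   
214   
222   
230 306 320 0.274255
238 308 318 0.24904317
246 308 319 0.23356931
254 307 319 0.2100515
262 294 332 0.18283777
270 289 338 0.1721649
278 287 339 0.16310953
286 285 342 0.15545751
294 264 363 0.14766185
302 262 365 0.14098042
310 250 385 0.13654375
318 250 388 0.13085024
326 250 389 0.12555157
```

View pics/blade.png

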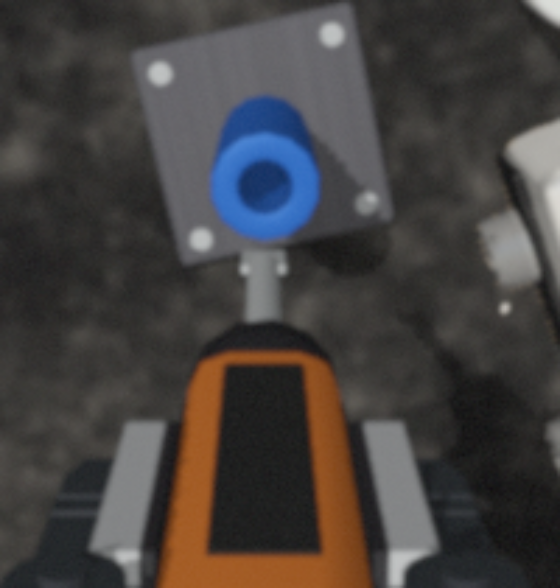

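The blade's wide side (columns 306–320, row 230) runs along the image's horizontal, so it lies along tool y. The tip is centred. I'll turn to the slot's angle and travel to the switch.

Call:
step_arm(
  commands=[
    {"gripper":1,"x":0,"y":0,"z":0,"spin":-6},
    {"gripper":1,"x":0,"y":0,"z":0,"spin":-6},
    {"gripper":1,"x":0,"y":0,"z":0,"spin":-5},
    {"gripper":1,"x":-20,"y":0,"z":0,"spin":0},
    {"gripper":1,"x":-36,"y":0,"z":0,"spin":0},
    {"gripper":1,"x":-36,"y":0,"z":0,"spin":0},
    {"gripper":1,"x":-36,"y":0,"z":0,"spin":0},
    {"gripper":1,"x":-36,"y":0,"z":0,"spin":0},
    {"gripper":1,"x":-36,"y":0,"z":0,"spin":0},
    {"gripper":1,"x":-36,"y":0,"z":0,"spin":0},
  ],
)

```text
time: 46.85
eef_pos: [0.5738, 0.0245, 0.3059]
tcp_rot: [0.695, 0.719, -0.001, -0.002]
contact_force: [-1.1, 0.0, -0.4]
opening: 0.26
finger_force: 59.0
```

Call:
step_arm(
  commands=[
    {"gripper":1,"x":-36,"y":15,"z":0,"spin":0},
    {"gripper":1,"x":-36,"y":15,"z":0,"spin":0},
    {"gripper":1,"x":-36,"y":15,"z":0,"spin":0},
    {"gripper":1,"x":-36,"y":15,"z":0,"spin":0},
    {"gripper":1,"x":-36,"y":15,"z":0,"spin":0},
    {"gripper":1,"x":-13,"y":13,"z":0,"spin":0},
    {"gripper":1,"x":0,"y":0,"z":0,"spin":0},
    {"gripper":1,"x":0,"y":0,"z":0,"spin":0},
    {"gripper":1,"x":0,"y":0,"z":0,"spin":0},
    {"gripper":1,"x":0,"y":0,"z":0,"spin":0},
  ],
)

```text
time: 47.85
eef_pos: [0.6689, -0.1628, 0.3082]
tcp_rot: [0.695, 0.719, -0.0, -0.0]
contact_force: [0.2, 1.0, -0.7]
opening: 0.259
finger_force: 59.2
```

```bash
cat >> h.py <<'E'
def tip(c):
    "blade end in tool and world axes: lowest driver pixels in the wrist depth"
    z=c["z_map"]; M=np.array(c["mount"]); v,u=np.mgrid[0:480,0:640]
    q=np.stack([(u-c["cx"])/c["fx"],-(v-c["cy"])/c["fy"],-np.ones_like(z)],-1)*z[...,None]@M[:3,:3].T+M[:3,3]
    m=(np.hypot(q[...,0],q[...,1])<.012)&(q[...,2]>.07)&(q[...,2]<.155)&(z>0)
    p=q[m]; e=p[p[:,2]>p[:,2].max()-.012]; sh=p[(p[:,2]>.075)&(p[:,2]<.115)]
    print("n",len(p),"zmax",p[:,2].max().round(4),"end",len(e),e.min(0).round(4),e.max(0).round(4),"shaft y",((sh[:,1].min()+sh[:,1].max())/2).round(4) if len(sh) else "", "shaft x max",sh[:,0].max().round(4) if len(sh) else "")
    return e
E
python3 - <<'E'
from h import *
go([.669,-.1643,.27],2)
c=cam("wrist"); e=tip(c); p=switch(c); print(p, toinc(p)); go([*p[:2],.27],2)
save(c,"w7.png"); cv2.imwrite("pics/slot.png",cv2.resize(c["color"][120:320,200:440,::-1],None,fx=3,fy=3))
E
```

```text
t47.9 psi 2.01 at [ 0.6689 -0.1628  0.3082] spin 0.0 x -1.5 y 0.1 z 38.2 tilt z [-5.e-04  3.e-04 -1.e+00]
n 326 zmax 0.1408 end 44 [-0.0006 -0.0046  0.1288] [0.0008 0.0047 0.1408] shaft y 0.0002 shaft x max 0.0027
ellipse ((312.6463317871094, 412.5030517578125), (79.20140838623047, 443.0304260253906), 0.5652881264686584) slot 11397 sd mm [17.9 49.5] slot ang 91.0
[ 0.67538231 -0.36328118  0.1       ] [ 0.05447798 -0.27615065]
t47.9 psi 2.02 at [ 0.669  -0.1629  0.3084] spin 0.0 x -200.5 y -0.6 z 38.4 tilt z [-1.e-04  1.e-04 -1.e+00]
```

View pics/slot.png

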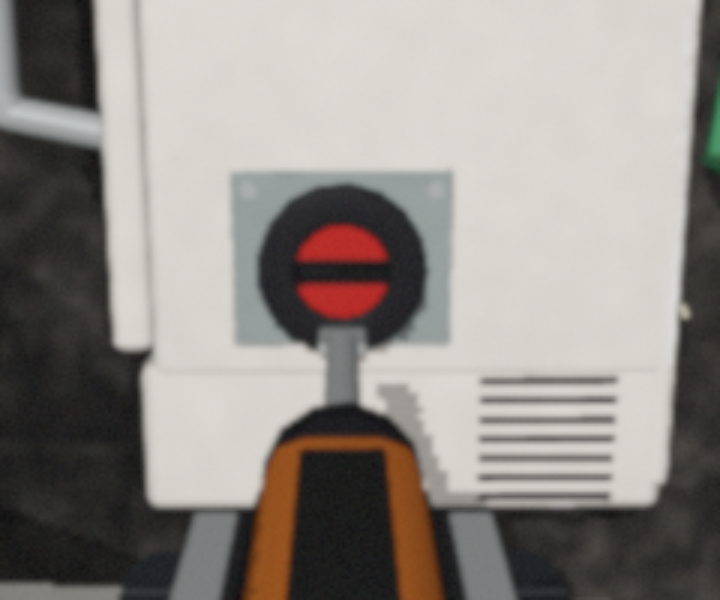

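The red face is at about (314,211), with its slot horizontal. The blade hangs at (314,228). I'll measure the slot centre in this view.

```bash
cat >> h.py <<'E'
def slotc(c,r0=170,r1=260):
    col=c["color"].astype(int); m=((col[...,0]>120)&(col[...,1]<90)&(col[...,2]<90)); m[:r0]=0;m[r1:]=0; m[:,:230]=0; m[:,400:]=0
    v,u=np.nonzero(m); h=cv2.convexHull(np.stack([u,v],1).astype(np.int32)); (cx,cy),r=cv2.minEnclosingCircle(h)
    hm=np.zeros(m.shape,np.uint8); cv2.fillConvexPoly(hm,h,1); d=np.stack(np.nonzero(hm.astype(bool)&~m)[::-1],1)
    w=np.array([onz(c,a,b,.1)[:2] for a,b in d]); k=w.mean(0); ev,V=np.linalg.eigh(np.cov(w.T)); a=V[:,1]
    print("circle",cx,cy,r,"rows",v.min(),v.max(),"cols",u.min(),u.max(),"->",onz(c,(u.min()+u.max())/2,(v.min()+v.max())/2,.1).round(4),"slot mean",k.round(4),"sd",(np.sqrt(ev)*1e3).round(1),"ang %.1f"%(np.degrees(np.arctan2(a[1],a[0]))%180))
    return k
E
python3 - <<'E'
from h import *
c=cam("wrist"); k=slotc(c); go([*k,.27],2)
E
```

```text
circle 313.35394287109375 209.75355529785156 15.695082664489746 rows 195 225 cols 299 328 -> [ 0.6693 -0.1645  0.1   ] slot mean [ 0.6695 -0.1645] sd [2.8 7.4] ang 179.6
t48.0 psi 2.00 at [ 0.669  -0.1631  0.3086] spin 0.0 x -1.5 y 0.4 z 38.6 tilt z [ 3.e-04 -1.e-04 -1.e+00]
```

Call:
step_arm(
  commands=[
    {"gripper":1,"x":-1.5,"y":0.4,"z":10,"spin":0},
    {"gripper":1,"x":0,"y":0,"z":15,"spin":0},
    {"gripper":1,"x":0,"y":0,"z":15,"spin":0},
    {"gripper":1,"x":0,"y":0,"z":12,"spin":0},
    {"gripper":1,"x":0,"y":0,"z":5,"spin":0},
    {"gripper":1,"x":0,"y":0,"z":0,"spin":0},
    {"gripper":1,"x":0,"y":0,"z":0,"spin":0},
    {"gripper":1,"x":0,"y":0,"z":0,"spin":0},
    {"gripper":1,"x":0,"y":0,"z":0,"spin":0},
    {"gripper":1,"x":0,"y":0,"z":0,"spin":0},
  ],
)

```text
time: 48.95
eef_pos: [0.67, -0.1656, 0.252]
tcp_rot: [0.695, 0.719, 0.0, 0.001]
contact_force: [0.5, 0.6, -0.4]
opening: 0.262
finger_force: 59.2
```

```bash
python3 - <<'E'
from h import *
c=cam("wrist"); go([.6694,-.1645,.2365],2); tip(c)
cv2.imwrite("pics/slot2.png",cv2.resize(c["color"][180:280,254:374,::-1],None,fx=5,fy=5,interpolation=cv2.INTER_CUBIC))
E
```

```text
t49.0 psi 1.94 at [ 0.6699 -0.1656  0.2519] spin -0.1 x 1.1 y -0.5 z 15.4 tilt z [ 9.e-04 -4.e-04 -1.e+00]
n 864 zmax 0.155 end 536 [-0.0111 -0.0119  0.1501] [0.0119 0.0119 0.155 ] shaft y 0.0002 shaft x max 0.0027
```

View pics/slot2.png

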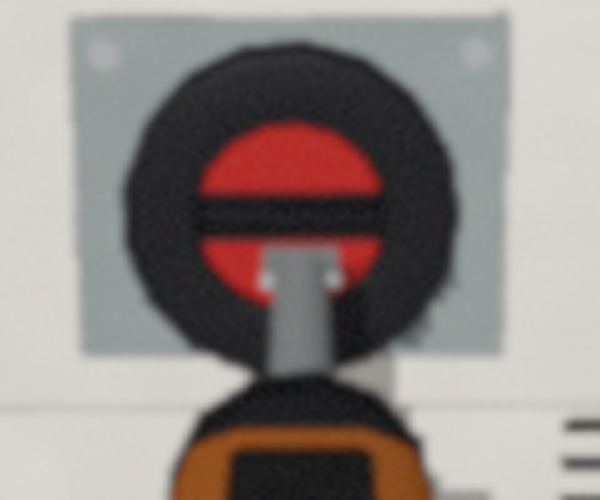

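Call:
step_arm(
  commands=[
    {"gripper":1,"x":1,"y":-1,"z":2,"spin":0},
    {"gripper":1,"x":0,"y":0,"z":3,"spin":0},
    {"gripper":1,"x":0,"y":0,"z":3,"spin":0},
    {"gripper":1,"x":0,"y":0,"z":2,"spin":0},
    {"gripper":1,"x":0,"y":0,"z":2,"spin":0},
    {"gripper":1,"x":0,"y":0,"z":2,"spin":0},
    {"gripper":1,"x":0,"y":0,"z":1,"spin":0},
    {"gripper":1,"x":0,"y":0,"z":0,"spin":0},
    {"gripper":1,"x":0,"y":0,"z":0,"spin":0},
    {"gripper":1,"x":0,"y":0,"z":0,"spin":0},
  ],
)

```text
time: 50.0
eef_pos: [0.6688, -0.1646, 0.2365]
tcp_rot: [0.695, 0.719, 0.0, 0.0]
contact_force: [0.2, 1.1, -0.2]
opening: 0.261
finger_force: 59.2
```

```bash
python3 - <<'E'
from h import *
go([.6694,-.1645,.2365],2); s=get_state(); print(s["contact_force"],s["wrist_torque"])
E
```

```text
t50.0 psi 1.94 at [ 0.6688 -0.1646  0.2365] spin -0.1 x 0.1 y 0.6 z -0.0 tilt z [ 3.e-04 -2.e-04 -1.e+00]
[ 0.2101914   1.07242813 -0.1834416 ] [ 0.03780717 -0.03052475  0.02314915]
```

No contact force at 4 mm below the face, so the blade is in the slot. I'll turn it toward the incubator's +y.

Call:
step_arm(
  commands=[
    {"gripper":1,"x":0,"y":0,"z":0,"spin":-4},
    {"gripper":1,"x":0,"y":0,"z":0,"spin":-6},
    {"gripper":1,"x":0,"y":0,"z":0,"spin":-6},
    {"gripper":1,"x":0,"y":0,"z":0,"spin":-6},
    {"gripper":1,"x":0,"y":0,"z":0,"spin":-6},
    {"gripper":1,"x":0,"y":0,"z":0,"spin":-6},
    {"gripper":1,"x":0,"y":0,"z":0,"spin":-6},
    {"gripper":1,"x":0,"y":0,"z":0,"spin":-5},
    {"gripper":1,"x":0,"y":0,"z":0,"spin":0},
    {"gripper":1,"x":0,"y":0,"z":0,"spin":0},
  ],
)

```text
time: 51.0
eef_pos: [0.6685, -0.1642, 0.2364]
tcp_rot: [0.368, 0.93, 0.0, -0.001]
contact_force: [-1.9, 2.7, 0.4]
opening: 0.264
finger_force: 59.2
```

```bash
python3 - <<'E'
from h import *
go([.6694,-.1645,.2365],92); s=get_state(); print(s["contact_force"],s["wrist_torque"],s["qpos"])
E
```

```text
t51.0 psi 46.83 at [ 0.6685 -0.1642  0.2364] spin -45.2 x -0.9 y -0.4 z -0.1 tilt z [-9.e-04  1.e-03 -1.e+00]
[-1.86860729  2.7279683   0.38760981] [ 0.3256406   0.39100527 -0.01005773] [-3.88132631e-01  3.22215658e-01  1.54846842e+00  5.86516793e-04
  1.27207190e+00 -1.20568869e+00]
```

Call:
step_arm(
  commands=[
    {"gripper":1,"x":0,"y":0,"z":0,"spin":-6},
    {"gripper":1,"x":0,"y":0,"z":0,"spin":-6},
    {"gripper":1,"x":0,"y":0,"z":0,"spin":-6},
    {"gripper":1,"x":0,"y":0,"z":0,"spin":-6},
    {"gripper":1,"x":0,"y":0,"z":0,"spin":-6},
    {"gripper":1,"x":0,"y":0,"z":0,"spin":-6},
    {"gripper":1,"x":0,"y":0,"z":0,"spin":-6},
    {"gripper":1,"x":0,"y":0,"z":0,"spin":-4},
    {"gripper":1,"x":0,"y":0,"z":0,"spin":0},
    {"gripper":1,"x":0,"y":0,"z":0,"spin":0},
  ],
)

```text
time: 52.0
eef_pos: [0.6689, -0.1648, 0.2364]
tcp_rot: [-0.025, 1.0, -0.0, 0.0]
contact_force: [0.6, 0.3, -1.1]
opening: 0.264
finger_force: 59.1
```

```bash
python3 - <<'E'
from h import *
go([.6694,-.1645,.2365],92); s=get_state(); print(s["contact_force"],s["wrist_torque"],s["qpos"])
E
```

```text
t52.0 psi 92.81 at [ 0.6689 -0.1648  0.2364] spin 0.8 x -0.5 y 0.2 z -0.1 tilt z [ 7.e-04 -5.e-04 -1.e+00]
[ 0.62538153  0.30663589 -1.13141776] [-0.0146934   0.09974195 -0.03000687] [-3.88419053e-01  3.22440382e-01  1.54814838e+00 -2.58215075e-04
  1.27017093e+00 -2.00819971e+00]
```

Call:
step_arm(
  commands=[
    {"gripper":1,"x":0,"y":0,"z":-3,"spin":0},
    {"gripper":1,"x":0,"y":0,"z":-5,"spin":0},
    {"gripper":1,"x":0,"y":0,"z":-10,"spin":0},
    {"gripper":1,"x":0,"y":0,"z":-15,"spin":0},
    {"gripper":1,"x":0,"y":0,"z":-20,"spin":0},
    {"gripper":1,"x":0,"y":0,"z":-20,"spin":0},
    {"gripper":1,"x":0,"y":0,"z":0,"spin":0},
    {"gripper":1,"x":0,"y":0,"z":0,"spin":0},
    {"gripper":1,"x":0,"y":0,"z":0,"spin":0},
    {"gripper":1,"x":0,"y":0,"z":0,"spin":0},
  ],
)

```text
time: 53.0
eef_pos: [0.6682, -0.1643, 0.3074]
tcp_rot: [-0.026, 1.0, 0.001, -0.001]
contact_force: [-0.5, -0.3, -1.9]
opening: 0.261
finger_force: 59.2
```

```bash
python3 - <<'E'
from h import *
c=cam("wrist"); slotc(c); go([.6694,-.1645,.3065],2); print(get_state()["opening"]); tip(c)
E
```

```text
circle 313.6755676269531 209.39122009277344 15.775556564331055 rows 194 224 cols 299 328 -> [ 0.6685 -0.1647  0.1   ] slot mean [ 0.6688 -0.1646] sd [3.  7.2] ang 92.0
t53.0 psi 92.94 at [ 0.6682 -0.1644  0.3076] spin 90.9 x -0.1 y 1.2 z 1.1 tilt z [-0.0025  0.001  -1.    ]
0.2637076348970268
n 334 zmax 0.1414 end 45 [-0.0008 -0.0056  0.1297] [-0.      0.0038  0.1414] shaft y -0.0007 shaft x max 0.0025
```

The slot now lies at 92°, so the switch is at its other end. I'll take the screwdriver back to the stand.

Call:
step_arm(
  commands=[
    {"gripper":1,"x":20,"y":10,"z":0,"spin":0},
    {"gripper":1,"x":20,"y":25,"z":0,"spin":0},
    {"gripper":1,"x":20,"y":35,"z":0,"spin":0},
    {"gripper":1,"x":19,"y":35,"z":0,"spin":0},
    {"gripper":1,"x":0,"y":35,"z":0,"spin":0},
    {"gripper":1,"x":0,"y":35,"z":0,"spin":0},
    {"gripper":1,"x":0,"y":35,"z":0,"spin":0},
    {"gripper":1,"x":0,"y":35,"z":0,"spin":0},
    {"gripper":1,"x":0,"y":35,"z":0,"spin":0},
    {"gripper":1,"x":0,"y":35,"z":0,"spin":0},
  ],
)

```text
time: 54.05
eef_pos: [0.5731, 0.1473, 0.3086]
tcp_rot: [-0.026, 1.0, -0.0, -0.001]
contact_force: [0.9, 0.2, -1.3]
opening: 0.261
finger_force: 59.1
```

Call:
step_arm(
  commands=[
    {"gripper":1,"x":0,"y":35,"z":0,"spin":0},
    {"gripper":1,"x":0,"y":35,"z":0,"spin":0},
    {"gripper":1,"x":0,"y":35,"z":0,"spin":0},
    {"gripper":1,"x":0,"y":11,"z":0,"spin":0},
    {"gripper":1,"x":0,"y":0,"z":0,"spin":0},
    {"gripper":1,"x":0,"y":0,"z":0,"spin":0},
    {"gripper":1,"x":0,"y":0,"z":0,"spin":0},
    {"gripper":1,"x":0,"y":0,"z":0,"spin":0},
    {"gripper":1,"x":0,"y":0,"z":0,"spin":0},
    {"gripper":1,"x":0,"y":0,"z":0,"spin":0},
  ],
)

```text
time: 55.05
eef_pos: [0.5679, 0.2612, 0.3094]
tcp_rot: [-0.025, 1.0, -0.0, 0.0]
contact_force: [0.4, 0.5, -0.5]
opening: 0.259
finger_force: 59.1
```

```bash
cat >> h.py <<'E'
def tube(c):
    P=pts(c); col=c["color"].astype(int)
    b=(col[...,2]>col[...,0]+50)&(abs(P[...,2]-.1)<.006)&(P[...,1]>.1)
    q=P[b][:,:2].astype(np.float32); print("rim",len(q),q.min(0).round(4),q.max(0).round(4),"rect",[np.round(a,4) for a in cv2.minAreaRect(q)], "circ",cv2.minEnclosingCircle(q))
    f=((P[...,2]>.006)&(P[...,2]<.014)&(P[...,1]>.1)).astype(np.uint8); f=cv2.morphologyEx(f,cv2.MORPH_OPEN,np.ones((3,3))); n,l,s,ce=cv2.connectedComponentsWithStats(f); i=1+s[1:,4].argmax()
    r=cv2.minAreaRect(P[l==i][:,:2].astype(np.float32)); print("foot",s[i,4],r); return r[0]
E
python3 - <<'E'
from h import *
c=cam("wrist"); r=tube(c); tip(c); go([*r,.27]); save(c,"w8.png")
E
```

```text
rim 933 [0.5517 0.2464] [0.5844 0.2784] rect [array([0.568 , 0.2624]), array([0.0321, 0.0322]), np.float64(45.5664)] circ ((0.5679070353507996, 0.26243406534194946), 0.01663573458790779)
foot 4763 ((0.5682878494262695, 0.2621806859970093), (0.08393030613660812, 0.0841047391295433), 87.57524108886719)
n 333 zmax 0.1412 end 45 [-0.0007 -0.0056  0.1293] [-0.0002  0.0038  0.1412] shaft y -0.0007 shaft x max 0.0024
t55.1 psi 92.90 at [0.5678 0.2613 0.3094] spin 0.0 x -0.5 y 0.8 z 39.4 tilt z [ 2.e-04 -0.e+00 -1.e+00]
```

Call:
step_arm(
  commands=[
    {"gripper":1,"x":0.3,"y":1.7,"z":10,"spin":0},
    {"gripper":1,"x":0,"y":0,"z":15,"spin":0},
    {"gripper":1,"x":0,"y":0,"z":15,"spin":0},
    {"gripper":1,"x":0,"y":0,"z":12,"spin":0},
    {"gripper":1,"x":0,"y":0,"z":5,"spin":0},
    {"gripper":1,"x":0,"y":0,"z":0,"spin":0},
    {"gripper":1,"x":0,"y":0,"z":0,"spin":0},
    {"gripper":1,"x":0,"y":0,"z":0,"spin":0},
    {"gripper":1,"x":0,"y":0,"z":0,"spin":0},
    {"gripper":1,"x":0,"y":0,"z":0,"spin":0},
  ],
)

```text
time: 56.1
eef_pos: [0.5675, 0.2636, 0.253]
tcp_rot: [-0.026, 1.0, 0.0, 0.001]
contact_force: [-0.5, -0.3, -0.6]
opening: 0.262
finger_force: 59.1
```

```bash
python3 - <<'E'
from h import *
go([.5678,.2632,.1545])
E
```

```text
t56.1 psi 92.94 at [0.5675 0.2636 0.253 ] spin 0.0 x -0.2 y -0.4 z 98.5 tilt z [ 1.1e-03  3.0e-04 -1.0e+00]
```

Call:
step_arm(
  commands=[
    {"gripper":1,"x":0,"y":-0.4,"z":5,"spin":0},
    {"gripper":1,"x":0,"y":0,"z":8,"spin":0},
    {"gripper":1,"x":0,"y":0,"z":10,"spin":0},
    {"gripper":1,"x":0,"y":0,"z":10,"spin":0},
    {"gripper":1,"x":0,"y":0,"z":0,"spin":0},
    {"gripper":1,"x":0,"y":0,"z":0,"spin":0},
    {"gripper":1,"x":0,"y":0,"z":0,"spin":0},
    {"gripper":1,"x":0,"y":0,"z":0,"spin":0},
    {"gripper":1,"x":0,"y":0,"z":0,"spin":0},
    {"gripper":1,"x":0,"y":0,"z":0,"spin":0},
  ],
)

```text
time: 57.1
eef_pos: [0.5675, 0.2631, 0.2197]
tcp_rot: [-0.026, 1.0, 0.0, 0.0]
contact_force: [0.2, 0.0, -1.2]
opening: 0.261
finger_force: 59.1
```

Call:
step_arm(
  commands=[
    {"gripper":1,"x":0,"y":0,"z":10,"spin":0},
    {"gripper":1,"x":0,"y":0,"z":12,"spin":0},
    {"gripper":1,"x":0,"y":0,"z":12,"spin":0},
    {"gripper":1,"x":0,"y":0,"z":12,"spin":0},
    {"gripper":1,"x":0,"y":0,"z":9,"spin":0},
    {"gripper":1,"x":0,"y":0,"z":5,"spin":0},
    {"gripper":1,"x":0,"y":0,"z":3,"spin":0},
    {"gripper":1,"x":0,"y":0,"z":0,"spin":0},
    {"gripper":1,"x":0,"y":0,"z":0,"spin":0},
    {"gripper":1,"x":0,"y":0,"z":0,"spin":0},
  ],
)

```text
time: 58.1
eef_pos: [0.5677, 0.2632, 0.1571]
tcp_rot: [-0.026, 1.0, 0.0, 0.001]
contact_force: [0.2, -0.3, -0.3]
opening: 0.261
finger_force: 59.1
```

Call:
step_arm(
  commands=[
    {"gripper":1,"x":0,"y":0,"z":1.5,"spin":0},
    {"gripper":1,"x":0,"y":0,"z":1.2,"spin":0},
    {"gripper":1,"x":0,"y":0,"z":0,"spin":0},
    {"gripper":0,"x":0,"y":0,"z":0,"spin":0},
    {"gripper":0,"x":0,"y":0,"z":0,"spin":0},
    {"gripper":0,"x":0,"y":0,"z":0,"spin":0},
    {"gripper":0,"x":0,"y":0,"z":0,"spin":0},
    {"gripper":0,"x":0,"y":0,"z":0,"spin":0},
    {"gripper":0,"x":0,"y":0,"z":-10,"spin":0},
    {"gripper":0,"x":0,"y":0,"z":-20,"spin":0},
  ],
)

```text
time: 59.1
eef_pos: [0.5662, 0.2628, 0.1823]
tcp_rot: [-0.026, 1.0, -0.001, -0.002]
contact_force: [-0.1, -0.3, 0.1]
opening: 0.5
finger_force: 0.0
```

Call:
step_arm(
  commands=[
    {"gripper":0,"x":0,"y":0,"z":-30,"spin":0},
    {"gripper":0,"x":0,"y":0,"z":-40,"spin":0},
    {"gripper":0,"x":0,"y":0,"z":-40,"spin":0},
    {"gripper":0,"x":0,"y":-20,"z":-20,"spin":0},
    {"gripper":0,"x":0,"y":-36,"z":0,"spin":8},
    {"gripper":0,"x":0,"y":0,"z":0,"spin":8},
    {"gripper":0,"x":0,"y":0,"z":0,"spin":8},
    {"gripper":0,"x":0,"y":0,"z":0,"spin":8},
    {"gripper":0,"x":0,"y":0,"z":0,"spin":8},
    {"gripper":0,"x":0,"y":0,"z":0,"spin":8},
  ],
)

```text
time: 60.1
eef_pos: [0.5702, 0.2071, 0.3146]
tcp_rot: [0.386, 0.923, 0.0, 0.0]
contact_force: [-0.2, 0.0, -0.2]
opening: 0.502
finger_force: 0.0
```

Call:
step_arm(
  commands=[
    {"gripper":0.44,"x":0,"y":0,"z":0,"spin":8},
    {"gripper":0.44,"x":0,"y":0,"z":0,"spin":8},
    {"gripper":0.44,"x":0,"y":0,"z":0,"spin":8},
    {"gripper":0.44,"x":0,"y":0,"z":0,"spin":8},
    {"gripper":0.44,"x":0,"y":0,"z":0,"spin":8},
    {"gripper":0.44,"x":0,"y":0,"z":0,"spin":3},
    {"gripper":0.44,"x":0,"y":0,"z":0,"spin":0},
    {"gripper":0.44,"x":0,"y":0,"z":0,"spin":0},
    {"gripper":0.44,"x":0,"y":0,"z":0,"spin":0},
    {"gripper":0.44,"x":0,"y":0,"z":0,"spin":0},
  ],
)

```text
time: 61.1
eef_pos: [0.5702, 0.2072, 0.3137]
tcp_rot: [0.695, 0.719, 0.0, 0.0]
contact_force: [0.0, -1.3, 0.5]
opening: 0.279
finger_force: 0.0
```

```bash
python3 - <<'E'
from h import *
c=cam("wrist"); driver(c); save(c,"w9.png"); go([*inc(-.044,0),.15],2)
E
```

```text
top 1328 [0.5686 0.2633 0.1932]
orange 315 [0.5581 0.2525 0.1772] [0.5802 0.2769 0.4419]
foot 5318 ((0.5676414966583252, 0.2623584270477295), (0.08380632847547531, 0.08384917676448822), 87.61908721923828)
tube rim 131 [0.552  0.2621 0.0973] [0.5791 0.2783 0.1016]
top rect ((0.5686526298522949, 0.26246607303619385), (0.02281026355922222, 0.022694896906614304), 2.2419943809509277)
t61.1 psi 1.97 at [0.5702 0.2072 0.3137] spin -0.0 x -297.6 y -13.2 z 163.7 tilt z [ 1.e-04 -0.e+00 -1.e+00]
```

The screwdriver is seated, with its top at 0.193 m as before. Next is the tug.

Call:
step_arm(
  commands=[
    {"gripper":0.44,"x":-37,"y":-2,"z":0,"spin":0},
    {"gripper":0.44,"x":-37,"y":-2,"z":0,"spin":0},
    {"gripper":0.44,"x":-37,"y":-2,"z":0,"spin":0},
    {"gripper":0.44,"x":-37,"y":-2,"z":0,"spin":0},
    {"gripper":0.44,"x":-37,"y":-2,"z":0,"spin":0},
    {"gripper":0.44,"x":-37,"y":-2,"z":0,"spin":0},
    {"gripper":0.44,"x":-38,"y":-1,"z":0,"spin":0},
    {"gripper":0.44,"x":-38,"y":0,"z":0,"spin":0},
    {"gripper":0.44,"x":0,"y":0,"z":0,"spin":0},
    {"gripper":0.44,"x":0,"y":0,"z":0,"spin":0},
  ],
  force=20,
)

```text
time: 62.15
eef_pos: [0.5672, -0.0917, 0.3135]
tcp_rot: [0.696, 0.718, 0.0, -0.0]
contact_force: [0.2, 0.3, 0.3]
opening: 0.279
finger_force: 0.0
```

Call:
step_arm(
  commands=[
    {"gripper":0.44,"x":0,"y":0,"z":20,"spin":0},
    {"gripper":0.44,"x":0,"y":0,"z":35,"spin":0},
    {"gripper":0.44,"x":0,"y":0,"z":40,"spin":0},
    {"gripper":0.44,"x":0,"y":0,"z":40,"spin":0},
    {"gripper":0.44,"x":0,"y":0,"z":35,"spin":0},
    {"gripper":0.44,"x":0,"y":0,"z":15,"spin":0},
    {"gripper":0.44,"x":0,"y":0,"z":0,"spin":0},
    {"gripper":0.44,"x":0,"y":0,"z":0,"spin":0},
    {"gripper":0.44,"x":0,"y":0,"z":0,"spin":0},
    {"gripper":0.44,"x":0,"y":0,"z":0,"spin":0},
  ],
)

```text
time: 63.15
eef_pos: [0.5687, -0.0915, 0.131]
tcp_rot: [0.695, 0.719, 0.001, 0.002]
contact_force: [0.1, 0.9, 0.0]
opening: 0.287
finger_force: 0.0
```

```bash
python3 - <<'E'
from h import *
go([.5667,-.0907,.063],2)
E
```

```text
t63.1 psi 1.95 at [ 0.5687 -0.0915  0.131 ] spin -0.1 x 0.8 y -2.0 z 68.0 tilt z [ 0.004  -0.0013 -1.    ]
```

Call:
step_arm(
  commands=[
    {"gripper":0.44,"x":0.5,"y":-1.5,"z":18,"spin":0},
    {"gripper":0.44,"x":0,"y":0,"z":20,"spin":0},
    {"gripper":0.44,"x":0,"y":0,"z":15,"spin":0},
    {"gripper":0.44,"x":0,"y":0,"z":10,"spin":0},
    {"gripper":0.44,"x":0,"y":0,"z":4,"spin":0},
    {"gripper":0.44,"x":0,"y":0,"z":0,"spin":0},
    {"gripper":1,"x":0,"y":0,"z":0,"spin":0},
    {"gripper":1,"x":0,"y":0,"z":0,"spin":0},
    {"gripper":1,"x":0,"y":0,"z":0,"spin":0},
    {"gripper":1,"x":0,"y":0,"z":0,"spin":0},
  ],
)

```text
time: 64.15
eef_pos: [0.5665, -0.0909, 0.0623]
tcp_rot: [0.695, 0.719, 0.0, 0.001]
contact_force: [1.8, 0.7, 1.2]
opening: 0.106
finger_force: 19.6
```

Call:
step_arm(
  commands=[
    {"gripper":1,"x":0,"y":-1,"z":0,"spin":0},
    {"gripper":1,"x":0,"y":-1,"z":0,"spin":0},
    {"gripper":1,"x":0,"y":-1,"z":0,"spin":0},
    {"gripper":1,"x":0,"y":-1,"z":0,"spin":0},
    {"gripper":1,"x":0,"y":-1,"z":0,"spin":0},
    {"gripper":1,"x":0,"y":0,"z":0,"spin":0},
    {"gripper":1,"x":0,"y":0,"z":0,"spin":0},
    {"gripper":1,"x":0,"y":0,"z":0,"spin":0},
    {"gripper":1,"x":0,"y":0,"z":0,"spin":0},
    {"gripper":1,"x":0,"y":0,"z":0,"spin":0},
  ],
)

```text
time: 65.15
eef_pos: [0.564, -0.091, 0.0623]
tcp_rot: [0.695, 0.719, 0.003, 0.004]
contact_force: [10.5, 1.1, -4.4]
opening: 0.111
finger_force: 19.5
```

At 2.5 mm of travel the pull resists with 10.5 N, so the bolt holds. I'll push the drawer back to fully shut, let go and retreat.

Call:
step_arm(
  commands=[
    {"gripper":1,"x":0,"y":2,"z":0,"spin":0},
    {"gripper":1,"x":0,"y":2,"z":0,"spin":0},
    {"gripper":1,"x":0,"y":1,"z":0,"spin":0},
    {"gripper":1,"x":0,"y":1,"z":0,"spin":0},
    {"gripper":1,"x":0,"y":1,"z":0,"spin":0},
    {"gripper":1,"x":0,"y":0,"z":0,"spin":0},
    {"gripper":1,"x":0,"y":0,"z":0,"spin":0},
    {"gripper":1,"x":0,"y":0,"z":0,"spin":0},
    {"gripper":1,"x":0,"y":0,"z":0,"spin":0},
    {"gripper":1,"x":0,"y":0,"z":0,"spin":0},
  ],
)

```text
time: 66.15
eef_pos: [0.5666, -0.0908, 0.0622]
tcp_rot: [0.695, 0.719, -0.001, -0.001]
contact_force: [-3.8, -1.6, 7.3]
opening: 0.109
finger_force: 20.4
```

Call:
step_arm(
  commands=[
    {"gripper":0.44,"x":0,"y":-1,"z":0,"spin":0},
    {"gripper":0.44,"x":0,"y":0,"z":0,"spin":0},
    {"gripper":0.44,"x":0,"y":0,"z":0,"spin":0},
    {"gripper":0.44,"x":0,"y":0,"z":0,"spin":0},
    {"gripper":0.44,"x":0,"y":0,"z":-25,"spin":0},
    {"gripper":0.44,"x":0,"y":0,"z":-40,"spin":0},
    {"gripper":0.44,"x":0,"y":0,"z":-45,"spin":0},
    {"gripper":0.44,"x":0,"y":0,"z":-45,"spin":0},
    {"gripper":0.44,"x":-25,"y":0,"z":-45,"spin":0},
    {"gripper":0.44,"x":-25,"y":0,"z":-45,"spin":0},
  ],
)

```text
time: 67.15
eef_pos: [0.5682, -0.1387, 0.3051]
tcp_rot: [0.694, 0.72, 0.0, -0.0]
contact_force: [1.9, -0.4, -0.3]
opening: 0.277
finger_force: 0.0
```

Call:
step_arm(
  commands=[
    {"gripper":0.44,"x":0,"y":0,"z":0,"spin":0},
    {"gripper":0.44,"x":0,"y":0,"z":0,"spin":0},
    {"gripper":0.44,"x":0,"y":0,"z":0,"spin":0},
    {"gripper":0.44,"x":0,"y":0,"z":0,"spin":0},
    {"gripper":0.44,"x":0,"y":0,"z":0,"spin":0},
    {"gripper":0.44,"x":0,"y":0,"z":0,"spin":0},
    {"gripper":0.44,"x":0,"y":0,"z":0,"spin":0},
    {"gripper":0.44,"x":0,"y":0,"z":0,"spin":0},
    {"gripper":0.44,"x":0,"y":0,"z":0,"spin":0},
    {"gripper":0.44,"x":0,"y":0,"z":0,"spin":0},
  ],
)

```text
time: 68.15
eef_pos: [0.5685, -0.1392, 0.3041]
tcp_rot: [0.695, 0.719, 0.0, 0.0]
contact_force: [0.5, -0.3, -0.0]
opening: 0.283
finger_force: 0.0
```

```bash
python3 - <<'E'
from h import *
c=cam("wrist"); save(c,"w10.png"); P=pts(c); s=get_state(); print(s["time"],s["eef_pos"])
q=P[(P[...,2]>.064)&(P[...,2]<.078)&(P[...,0]>.55)&(P[...,0]<.575)&(abs(P[...,1]+.09)<.03)]; print("bar x",len(q),q.mean(0))
c=cam("scene"); driver(c); save(c,"s10.png")
E
```

```text
68.2 [ 0.56844433 -0.13919005  0.30410573]
bar x 794 [ 0.56670985 -0.08929327  0.07172462]
top 281 [0.5632 0.2669 0.1912]
orange 404 [0.5546 0.2533 0.1127] [0.5737 0.2759 0.1948]
foot 1581 ((0.5659518241882324, 0.26380592584609985), (0.08423315733671188, 0.08503082394599915), 87.60994720458984)
tube rim 230 [0.5497 0.2481 0.0901] [0.5808 0.2802 0.1099]
top rect ((0.5660572648048401, 0.26506829261779785), (0.022630494087934494, 0.021132010966539383), 2.433741331100464)
```

View pics/s10.png

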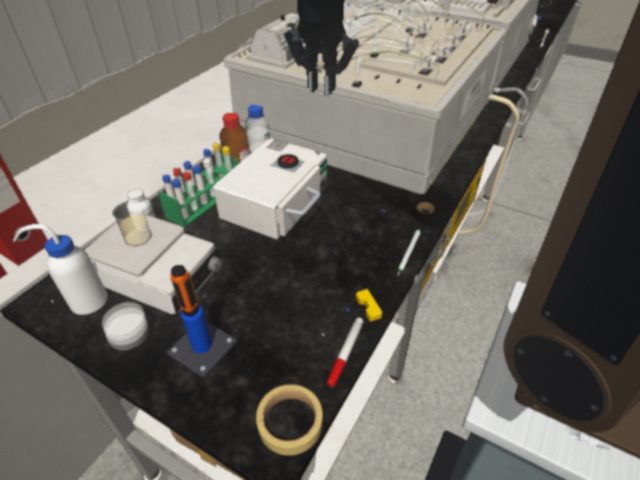

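The drawer is shut (pull at (303,203)), the screwdriver is upright in its stand at (190,300), no vials are left on the bench, and the robot is clear of everything.

```bash
python3 -c "
from plant import *
print(sign_off())"
```

```text
the job is handed in; nothing more can be done
None
```

The three vials on the bench are upright in the drawer's tray, and the drawer is shut and bolted: a gentle tug met 10.5 N after 2.5 mm. The incubator is set running, the screwdriver is back in its stand (I had to put it down before the tug to free the gripper), and the job is handed in.

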